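# Roll a turned leg mortise-up and clamp it in the vise

## Robot

A 6-joint arm with a two-finger parallel gripper is mounted at the origin on the work surface. World frame = base frame: x ahead of the robot, y to its left, z up, the work surface at z = 0. Lengths are in mm, angles in degrees, forces in N, time in s.
With the tool pointing down it reaches from about 350 to 850 mm from the base axis. Payload 8.1 kg.
Tool frame: the origin (TCP) lies between the finger pads; the fingertips stand 17 mm ahead of it and the grasp point (between the pads) lies 2 mm behind it; z points along the fingers, y is the direction in which the jaws open and shut (so a half turn about z gives the same grasp; the last joint's range is limited). The gripper opens to 85 mm and grips with 20 to 120 N. Pads are 22 mm wide; open, the fingers measure 114 mm over their backs; the gripper's body (76 mm by 85 mm) begins 54 mm behind the grasp point. The pads swing forward as they close: fully open they stand 13 mm farther back than shut.
Start: joints at [-76.112, 7.471, 85.268, -0, 87.261, -4.893], TCP at [193.197, -568.05, 248.292] pointing down, gripper open.
Joint ranges: [-169.43, 169.43], [-51.17, 129.36], [1.28, 143.12], [-76.62, 256.62], [0, 156.53], [-152.29, 152.29]. Speed limits (degrees/s): [136.94, 136.94, 159.86, 180, 180, 180].

## Interface

Orientations are given as [roll, pitch, yaw] about the fixed x, y, z axes, in that order (R = Rz(yaw) Ry(pitch) Rx(roll)).
In Python, from bench import r, snapshot, camera_params, spotter gives the robot as it stands. The module is installed in compiled form; this text tells all that it offers.
- The arm moves only by the tool arm_command, never from a script. Its arguments are lists of equal length, an entry for each row: "jaw": the opening, from -1 (shut) to 1 (fully open); "delta_pos": the shift along the tool's x, y, z each as a share of 0.4 m, from -1 to 1, a list of three; "roll": the turn about the tool's z as a share of 45 degrees, from -1 to 1. A call has 1 to 20 rows; each row is the pose to reach, as a shift and turn from the pose measured when the call began, along the tool's axes at that moment; what a row does not reach only later rows make up. A row lasts 1/12 s, in which the tool goes at most 41.7 mm and 7.16 degrees, less where a joint would pass 70% of its speed; a pose out of reach is approached as far as the arm can. A call with a number of a shift or a turn outside -1 to 1 is refused whole. A call with a gripper value outside its range is refused whole. The fingers move at their own pace and stop on an object; "force" is the grip in N (left out, the last holds). Time passes only in rows, so rows that repeat a pose let the fingers close. It gives the time, the measured TCP pose, the force and the opening at its end, in the units of the state.
- r.sense(): the state, without advancing time (a new reading comes with each control period).
- snapshot(name): name is "side" or "top"; returns the picture (384x512x3 uint8, red, green, blue); there is no depth.
- camera_params(name): a dict with "fx", "fy", "cx", "cy" (pixels), "rvec" (rotation vector, rad) and "tvec" (3), from world to camera coordinates, as OpenCV has them. Camera axes: x right, y down, z forward; pixel columns grow to the right and rows downward; lengths in mm; the calibration is good to about 2 mm. A picture is of the moment at which its call begins. camera_params takes no time and is no camera call.
- r.hand_in(): hands the job in, once; it reports no verdict.
Trained networks look in the newest picture that a camera, given by its name, has taken for a name from the list of things; names that differ only in an ending like _2 or _b are one class to them, and where a whole thing is asked for, a point or a joint stands for the part that bears it (a point fixed in the world has none). Each returns a list of dicts, best first, with "conf" (0 to 1); they miss things now and then, are a little off and sometimes report something else, mostly with a low value. They report only what shows in the picture. A call takes as long as a camera call. They do not tell look-alikes from the thing itself.
- spotter.recognise(camera, target): "centre" ([column, row] in pixels, amid what is visible of it).
- spotter.silhouettes(camera, target): "region" (384x512 bool, what is visible of it) and "centre" ([column, row] in pixels, amid what is visible of it).
- spotter.pinpoint(camera, target): "centre" ([column, row] in pixels: a listed point, or the origin of a listed thing).
The state is a dict: "time": time; "joint_pos": joint angles; "qd": joint speeds; "joint_efforts": joint torques, N m; "tool_pos": TCP position; "tcp_rot": TCP orientation; "ft_force": force on the tool from outside, world axes, zero at the start; "wrist_torque": the same for the moment, N m; "finger_gap": finger opening in mm.
Only numpy, scipy, OpenCV 4.12 (cv2) and the standard library are available. Lean on these libraries where they do the work, as an engineer would, in place of code of your own. Each camera call takes 0.05 s, during which the arm holds its last target. There are 200 camera calls.

## Task

Roll the turned wooden leg over on the bench, without lifting it, until its through mortise points straight up. Then lay it across the bed of the vise, centred on the jaws and against the far jaw, let go of it, and crank the vise shut until the leg is held tight with the mortise still straight up. Leave the other things on the bench where they are.

Things in the scene. Friction and masses are not known exactly. Their poses are not given: they have to be found in the camera images.
- leg: Turned wooden leg, 0.3 to 0.5 kg: cylinder 56 mm in diameter, 180 mm long, plus a 24 mm round tenon (18 mm long) on its +y end; it lies on the bench and rolls, coasting a few cm if pushed briskly. Origin: middle of the cylinder, on its axis; y along the leg. Its x and z axes do not follow the mortise (use mortise). A slot-like mortise, 18 x 52 mm, goes right through it at mid-length.
- mortise (a point): Middle of the leg's mortise, on the leg's axis (same point as leg). y along the leg towards the tenon; z runs through the mortise, so the mortise points straight up when z is vertical (either way round is the same: it is a through slot). It turns with the leg, one radian per 28 mm rolled.
- vise: Heavy machine vise, fixed on a round base 170 mm across. Origin: on the bench, below the axis of a leg lying on the bed against the far jaw. x: from the crank towards the far jaw, roughly away from the robot; y: across the jaws, the way the leg must lie; z up. Flat bed 66 mm high (leg axis then at 94 mm). Jaws 84 mm wide, top at 112 mm: the leg overhangs them 48 mm at each end.
- far_jaw: The fixed jaw, at the vise's far end, faced with a hard rubber liner. Origin: middle of its clamping face, 28 mm along +x from the vise's origin, 89 mm above the bench; axes as the vise's.
- jaw: The near, moving jaw, faced with a thick, softer rubber liner. Origin: middle of its clamping face; the opening is its distance to far_jaw along the vise's x (62 to 71 mm at the start). Axes as the vise's. The crank slides it along x; it stays where it is left. It meets the 56 mm leg at an opening of 56 mm, then its liner gives up to 3 mm.
- crank (a joint): Crank angle, rad. Increasing tightens: clockwise seen from the robot, looking along the vise's +x. 8 mm of jaw travel a turn: opening = 74 mm - 8 mm x angle / 6.283. Starts between 2.4 and 9.4; comes up hard at 16.5 (leg held tight; firm from 15). Turns with 2 to 4 N at the handle and stays put. At angle a the handle stands 50 mm x (-sin a, cos a) in vise y, z from the screw's axis.
- crank_grip (a point): Middle of the crank's handle: a round steel bar, 22 mm in diameter, 55 mm long, parallel to the vise's x and pointing to the robot, at 50 mm radius. It spins freely on its pin, so a hand can hold it through whole turns without turning. (Only the position is of use.)
- crank_centre (a point): Point on the screw's axis level with the middle of the handle, 160 mm along -x from the vise's origin, 82 mm above the bench; axes as the vise's. The handle circles it from 32 to 132 mm above the bench. The crank's nut begins 14 mm, its arm 32 mm, from it towards +x: with the handle low an upright gripper's body would strike them, so lean the body back towards -x, some 35 degrees.
- chisel: Wood chisel, 250 mm long, between the leg and the vise; leave alone. Origin: under its ferrule.
- square: Try square, nearer to the robot; leave alone. Origin: under its stock.
- mallet: Joiner's mallet, 290 mm long, 90 mm high, at the right; leave alone. Origin: below its neck.
- glue: White glue bottle, 64 mm in diameter, 160 mm high, at the left; leave alone. Origin: under its middle.
- offcut: Wooden offcut, 120 x 60 x 45 mm, at the left; leave alone. Origin: under its middle.
Mind the look-alikes: they are no part of the job. What is shaped like the leg but blue or purple is not meant.

How it is judged:
By the outcome, as a careful person would: the job done as asked, in the order asked, and still so for the second after the job is handed in, with the robot touching nothing.
It also fails if it takes over 72 s, if anything falls off the work surface, if the arm or the gripper's body presses on something with over 40 N, if the wrist force passes 120 N, or if a joint passes its speed limit or range.

## Working session

There is one attempt and no reset: what is moved stays moved. The work goes in short steps, Python scripts to look and compute and a tool call to move; the robot and the scene stay as the last step left them, time stands still between calls to the robot, and variables do not carry over. Pictures are saved under pics/ and viewed, and the job is handed in when it is done.

Besides the shell and the picture viewer there is one more tool, called after ">>>" by a JSON object that holds its "api" and its "payload". arm_command: Moves the arm, as the interface text tells. Its arguments: {"type":"object","properties":{"jaw":{"type":"array"},"delta_pos":{"type":"array"},"roll":{"type":"array"},"force":{"type":"number"}},"required":["jaw","delta_pos","roll"]}

```bash
mkdir -p pics
cat > h.py <<'E'
import numpy as np, cv2
from scipy.spatial.transform import Rotation as Ro
from bench import r, snapshot, camera_params, spotter
def cam(n):
    p=camera_params(n); K=np.array([[p['fx'],0,p['cx']],[0,p['fy'],p['cy']],[0,0,1.]])
    return K,cv2.Rodrigues(np.array(p['rvec'],float))[0],np.array(p['tvec'],float).ravel()
def proj(n,P):
    K,R,t=cam(n); q=(np.atleast_2d(P)@R.T+t)@K.T; return q[:,:2]/q[:,2:]
def ray(n,px):
    K,R,t=cam(n); d=R.T@np.linalg.solve(K,np.array([px[0],px[1],1.])); return -R.T@t,d/np.linalg.norm(d)
def onz(n,px,z):
    o,d=ray(n,px); return o+d*(z-o[2])/d[2]
def tri(pa,pb,a='side',b='top'):
    o1,d1=ray(a,pa);o2,d2=ray(b,pb)
    s=np.linalg.lstsq(np.c_[d1,-d2],o2-o1,rcond=None)[0]
    p,q=o1+d1*s[0],o2+d2*s[1]; return (p+q)/2,np.linalg.norm(p-q)
def save(im,name,box=None,k=1):
    if box: im=im[box[1]:box[3],box[0]:box[2]]
    cv2.imwrite('pics/'+name,cv2.resize(im[:,:,::-1],None,fx=k,fy=k,interpolation=cv2.INTER_CUBIC))
E
cat > a.py <<'E'
from h import *
for n in('side','top'):
    save(snapshot(n),n+'0.png',k=1.5)
    print(n,'campos',ray(n,(256,192)))
    for t in('leg','mortise','vise','far_jaw','jaw','crank_grip','crank_centre','chisel','square','mallet','glue','offcut'):
        print(t,[(np.round(d['centre'],1).tolist(),round(d['conf'],2),onz(n,d['centre'],{'leg':28,'mortise':28,'far_jaw':89,'jaw':89,'crank_centre':82}.get(t,0)).round().tolist()) for d in spotter.pinpoint(n,t)[:4]])
s=r.sense(); print(s)
E
python3 a.py
```

```text
side campos (array([  151.77716211, -1081.62746783,  1140.69259231]), array([ 0.19678627,  0.67129564, -0.71458892]))
leg [([273.0, 224.2], 0.85, [473.0, -185.0, 28.0]), ([329.6, 225.8], 0.67, [641.0, -234.0, 28.0])]
mortise [([329.1, 225.0], 0.76, [641.0, -231.0, 28.0])]
vise [([278.3, 143.6], 0.64, [616.0, 218.0, 0.0])]
far_jaw [([284.0, 126.2], 0.78, [630.0, 206.0, 89.0])]
jaw [([264.2, 128.8], 0.76, [555.0, 209.0, 89.0])]
crank_grip [([233.6, 144.2], 0.4, [450.0, 255.0, 0.0])]
crank_centre [([231.5, 129.2], 0.95, [441.0, 244.0, 82.0])]
chisel [([287.7, 185.5], 0.86, [581.0, -7.0, 0.0]), ([329.3, 226.7], 0.16, [651.0, -216.0, 0.0])]
square [([236.6, 191.4], 0.61, [403.0, 9.0, 0.0])]
mallet [([338.6, 303.5], 0.62, [574.0, -481.0, 0.0]), ([257.0, 116.8], 0.55, [582.0, 401.0, 0.0])]
glue [([255.0, 112.8], 0.62, [581.0, 430.0, 0.0]), ([230.1, 131.8], 0.2, [454.0, 332.0, 0.0])]
offcut [([229.7, 117.8], 0.71, [473.0, 421.0, 0.0])]
top campos (array([ 267.58291729,  -28.30001425, 1518.78539849]), array([ 0.13888059,  0.00375879, -0.990302  ]))
leg [([315.1, 148.2], 0.93, [631.0, -221.0, 
[... 896 characters left out ...]
, 0.75, [459.0, 416.0, 0.0])]
{'time': 1.3, 'joint_pos': array([-7.61133001e+01,  7.47213460e+00,  8.52664719e+01, -1.12350090e-03,
        8.72637264e+01, -4.89359264e+00]), 'qd': array([ 0.01306399,  0.02919845,  0.02116478, -0.12216205, -0.03242272,
       -0.08400485]), 'joint_efforts': array([-8.47828360e-04, -5.69325972e+01, -5.00854468e+01, -5.15092343e-04,
        1.38735570e-03, -3.12854340e-06]), 'tool_pos': array([ 193.17289894, -568.05066793,  248.29486217]), 'tcp_rot': array([-1.79997580e+02,  9.19118717e-04,  1.87803462e+01]), 'ft_force': array([ 1.13517711, -0.1528433 ,  0.47915342]), 'wrist_torque': array([0.03252657, 0.01064669, 0.00414732]), 'finger_gap': 85.20465762845703}
```

View pics/side0.png

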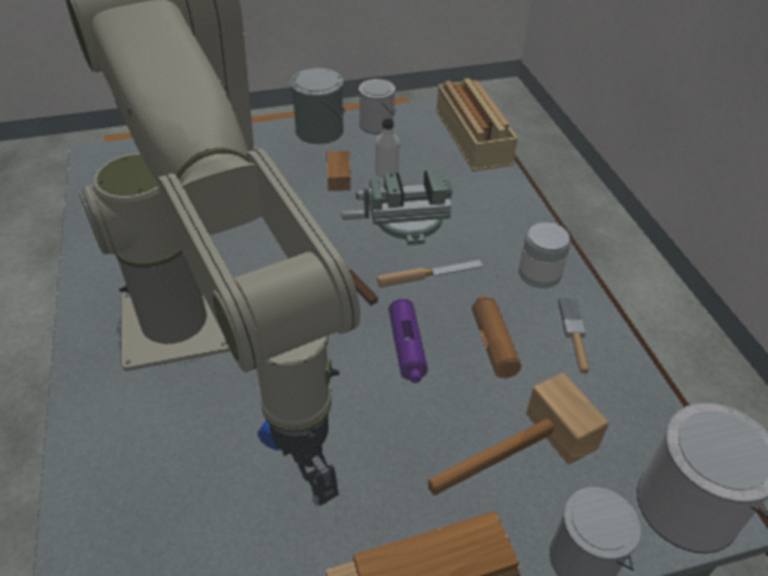

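View pics/top0.png

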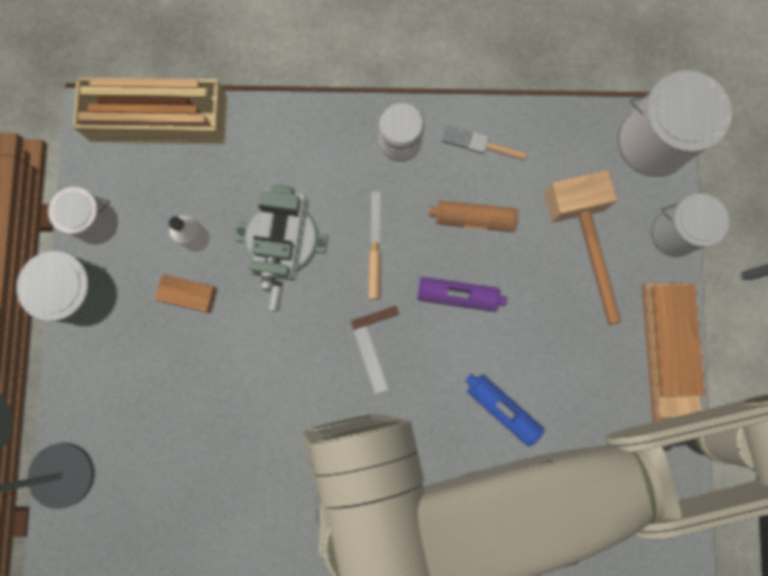

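```bash
cat > b.py <<'E'
from h import *
a=cv2.imread('pics/side0.png');a=cv2.resize(a,(512,384),interpolation=cv2.INTER_AREA)[:,:,::-1]
b=cv2.resize(cv2.imread('pics/top0.png'),(512,384),interpolation=cv2.INTER_AREA)[:,:,::-1]
A=cv2.resize(np.ascontiguousarray(a[180:280,245:375]),None,fx=5,fy=5,interpolation=cv2.INTER_CUBIC)
save(A,'legs_side.png')
save(b,'legs_top.png',(280,110,370,300),3)
E
python3 b.py
```

```text
(no output)
```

View pics/legs_side.png

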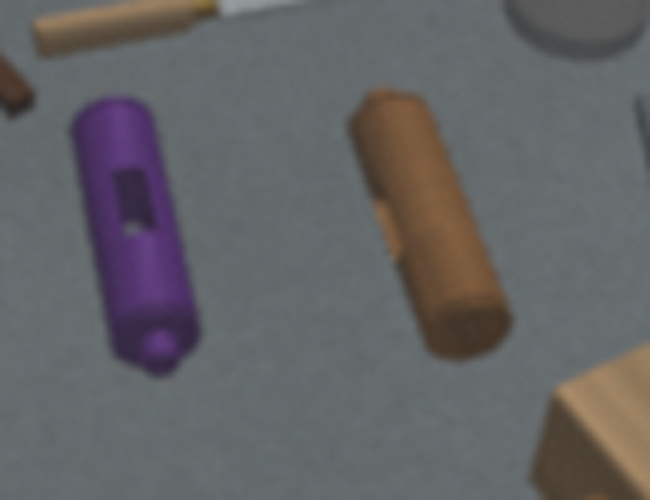

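View pics/legs_top.png

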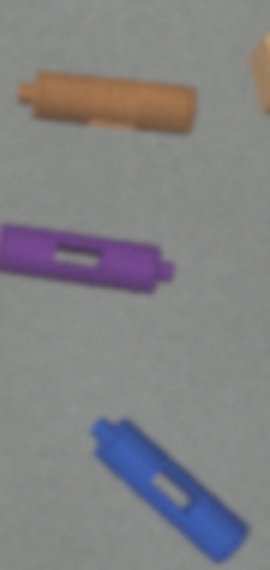

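Three leg-shaped things: brown at side (329,225) / top (315,144), purple at side (273,224) / top (307,196), and blue at top (336,272). The brown wooden one fits; its mortise shows as a light notch facing the robot. The crops above confirm this. Next I fit its pose and the vise's.

```bash
cat >> h.py <<'E'
from scipy.optimize import minimize
def frame(yaw):
    c,s=np.cos(yaw),np.sin(yaw); return np.array([[c,-s,0],[s,c,0],[0,0,1.]])
def legpts(x,y,z,yaw,sgn=1):
    t=np.linspace(0,2*np.pi,40); f=lambda rr,yy:np.c_[rr*np.cos(t),0*t+yy,rr*np.sin(t)]
    a=np.r_[f(28,-90),f(28,90)]; b=np.r_[f(12,90*sgn),f(12,108*sgn)]
    R=frame(yaw); o=np.array([x,y,z]); return a@R.T+o,b@R.T+o
def legmask(n,p,sgn=1,S=4):
    m=np.zeros((384*S,512*S),np.uint8)
    for q in legpts(*p,sgn):
        h=cv2.convexHull(np.round((proj(n,q)+.5)*S-.5).astype(np.int32)); cv2.fillConvexPoly(m,h,1)
    return cv2.resize(m.astype(np.float32),(512,384),interpolation=cv2.INTER_AREA)
def fitleg(regs,p0,z=28,sgn=1):
    def c(v):
        return sum(np.abs(legmask(n,(v[0],v[1],z,np.radians(v[2])),sgn)-R).sum()/R.sum() for n,R in regs.items())
    v=minimize(c,p0,method='Nelder-Mead',options=dict(initial_simplex=np.array(p0)+np.array([[0,0,0],[8,0,0],[0,8,0],[0,0,5.]]),xatol=.1,fatol=1e-4)); return v.x,v.fun
def legregs(near):
    out={}
    for n in('side','top'):
        snapshot(n)
        c=proj(n,near)[0]; L=spotter.silhouettes(n,'leg')
        L=[d for d in L if np.hypot(*(np.array(d['centre'])-c))<20]
        if L: out[n]=L[0]['region'].astype(np.float32)
    return out
E
cat > c.py <<'E'
from h import *
g=legregs([640,-225,28]); print({k:v.sum() for k,v in g.items()})
for k in g: print(k,fitleg({k:g[k]},[640,-225,-3.]))
print(fitleg(g,[640,-225,-3.]))
for t in('far_jaw','jaw','crank_centre','vise'):
    P={n:spotter.pinpoint(n,t) for n in('side','top')}
    print(t,*tri(P['side'][0]['centre'],P['top'][0]['centre']))
a=snapshot('side');b=snapshot('top')
A=cv2.resize(a[105:170,215:315],None,fx=5,fy=5,interpolation=cv2.INTER_CUBIC);B=cv2.resize(b[115:215,150:225],None,fx=3.25,fy=3.25,interpolation=cv2.INTER_CUBIC)
A=np.r_[A,np.zeros((0,500,3),np.uint8)];B=B[:325]
save(np.c_[A,B],'vise.png')
E
python3 c.py
```

```text
{'side': np.float32(890.0), 'top': np.float32(815.0)}
side (array([ 643.88679927, -222.81526655,   -6.35798322]), np.float64(0.13384830951690674))
top (array([ 646.22313037, -227.96926917,   -3.78008704]), np.float64(0.168788343667984))
(array([ 645.05625879, -228.24065413,   -3.37868448]), np.float64(0.32076239585876465))
far_jaw [633.02718693 209.76041475  72.6449298 ] 11.82843667037904Traceback (most recent call last):
  File "c.py", line 7, in <module>
    print(t,*tri(P['side'][0]['centre'],P['top'][0]['centre']))
                 ~~~~~~~~~^^^
IndexError: list index out of range
```

```bash
cat >> h.py <<'E'
def go(*tg):
    "tg: (x,y,z,yaw) -> shares for arm_command"
    s=r.sense(); R=Ro.from_euler('xyz',s['tcp_rot'],degrees=True).as_matrix()
    for t in tg:
        d=R.T@(np.array(t[:3])-s['tool_pos'])/400; dy=(s['tcp_rot'][2]-t[3]+180)%360-180
        print(t,'->',d.round(4).tolist(),round(dy/45,4))
E
cat > d.py <<'E'
from h import *
go((590,-223,200,-3.4),(590,-223,22,-3.4))
E
python3 d.py
python3 - <<'E'
from h import *
a=snapshot('side');b=snapshot('top')
save(np.c_[cv2.resize(a[105:170,215:315],(500,325),interpolation=2),cv2.resize(b[115:215,150:225],(244,325),interpolation=2)],'vise.png')
E
```

```text
(590, -223, 200, -3.4) -> [1.2169, -0.4973, 0.1207] 0.4929
(590, -223, 22, -3.4) -> [1.2169, -0.4973, 0.5657] 0.4929Traceback (most recent call last):
  File "<stdin>", line 3, in <module>
    res = self.concatenate(tuple(objs), axis=axis)
ValueError: all the input array dimensions except for the concatenation axis must match exactly, but along dimension 1, the array at index 0 has size 500 and the array at index 1 has size 244
```

>>> {"api": "arm_command", "payload": {"jaw": [1,1,1,1,1,1,1,1,1,1,1,1], "delta_pos": [[1,-0.4,0.12],[1,-0.4,0.12],[1,-0.4,0.12],[1,-0.4,0.12],[1,-0.4,0.12],[1,-0.4,0.12],[1,-0.4,0.12],[1,-0.4,0.12],[1,-0.4,0.12],[1,-0.4,0.12],[1,-0.4,0.12],[1,-0.4,0.12]], "roll": [0.493,0.493,0.493,0.493,0.493,0.493,0.493,0.493,0.493,0.493,0.493,0.493]}}

```text
time: 2.8
tool_pos: [523.2, -283.8, 199.4]
tcp_rot: [-179.9, -0.0, -3.1]
ft_force: [0.3, -0.5, -0.7]
finger_gap: 85.2
```

```bash
python3 d.py
python3 - <<'E'
from h import *
a=snapshot('side');b=snapshot('top')
save(np.hstack([cv2.resize(a[105:170,215:315],(500,325),interpolation=2),cv2.resize(b[115:215,150:225],(244,325),interpolation=2)]),'vise.png')
E
```

```text
(590, -223, 200, -3.4) -> [0.1585, -0.1609, -0.0011] 0.0059
(590, -223, 22, -3.4) -> [0.1584, -0.1601, 0.4439] 0.0059
```

View pics/vise.png

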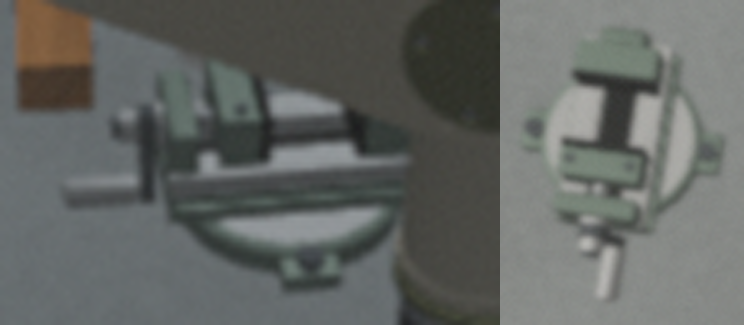

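>>> {"api": "arm_command", "payload": {"jaw": [1,1,1,1,1,1,1,1,1,1], "delta_pos": [[0.1,-0.1,0],[0.158,-0.16,0.05],[0.158,-0.16,0.15],[0.158,-0.16,0.25],[0.158,-0.16,0.35],[0.158,-0.16,0.42],[0.158,-0.16,0.444],[0.158,-0.16,0.444],[0.158,-0.16,0.444],[0.158,-0.16,0.444]], "roll": [0,0.006,0.006,0.006,0.006,0.006,0.006,0.006,0.006,0.006]}}

```text
time: 3.73
tool_pos: [589.2, -228.5, 25.7]
tcp_rot: [179.9, -0.2, -3.6]
ft_force: [0.4, 0.3, 1.0]
finger_gap: 85.5
```

```bash
cat > e.py <<'E'
import sys
from h import *
a=snapshot('side');b=snapshot('top')
def crop(n,im,P,w,k):
    c=proj(n,P)[0].round().astype(int); print(n,c)
    return cv2.resize(im[c[1]-w:c[1]+w,c[0]-w:c[0]+w],None,fx=k,fy=k,interpolation=2)
P=[float(v) for v in sys.argv[2:5]]; w=int(sys.argv[5])
save(np.hstack([crop('side',a,P,w,380/(2*w)),crop('top',b,P,w,380/(2*w))]),sys.argv[1])
E
python3 e.py l1.png 645 -226 28 32
```

```text
side [330 224]
top [317 144]
```

View pics/l1.png

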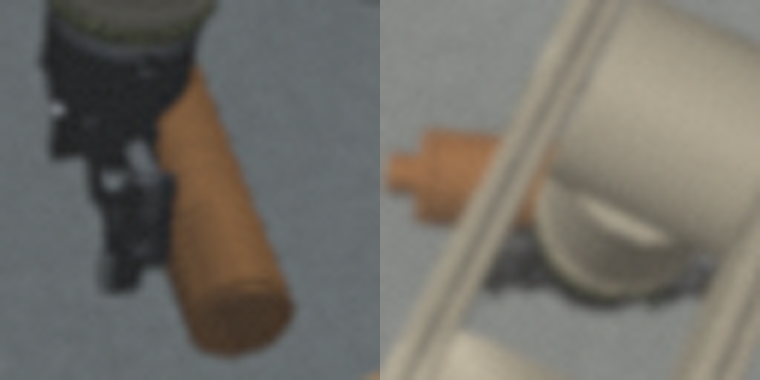

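>>> {"api": "arm_command", "payload": {"jaw": [1,1,1,1,1,1,1,1,1,1,1,1,1,1,1,1], "delta_pos": [[0.015,0,0.006],[0.028,0,0.006],[0.036,0,0.006],[0.044,0,0.006],[0.052,0,0.006],[0.06,0,0.006],[0.068,0,0.006],[0.076,0,0.006],[0.084,0,0.006],[0.092,0,0.006],[0.098,0,0.006],[0.104,0,0.006],[0.108,0,0.006],[0.111,0,0.006],[0.112,0,0.006],[0.112,0,0.006]], "roll": [0,0,0,0,0,0,0,0,0,0,0,0,0,0,0,0]}}

```text
time: 5.17
tool_pos: [634.2, -231.0, 23.6]
tcp_rot: [179.9, -0.2, -3.6]
ft_force: [1.0, -0.0, 0.5]
finger_gap: 84.9
```

```bash
python3 e.py l2.png 670 -228 28 32
```

```text
side [337 223]
top [317 137]
```

View pics/l2.png

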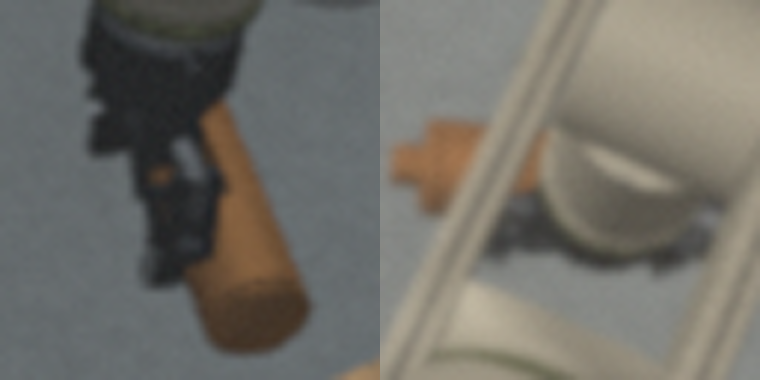

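>>> {"api": "arm_command", "payload": {"jaw": [1,1,1,1,1,1,1,1,1,1,1], "delta_pos": [[-0.03,0,0],[-0.06,0,-0.02],[-0.1,0,-0.12],[-0.15,0,-0.22],[-0.2,-0.1,-0.32],[-0.25,-0.2,-0.4],[-0.3,-0.3,-0.4],[-0.35,-0.4,-0.4],[-0.35,-0.45,-0.4],[-0.35,-0.45,-0.4],[-0.35,-0.45,-0.4]], "roll": [0,0,0,-0.1,-0.25,-0.4,-0.55,-0.7,-0.85,-1,-1]}}

```text
time: 6.18
tool_pos: [504.3, -39.2, 183.4]
tcp_rot: [179.7, -0.2, 42.0]
ft_force: [-1.1, -0.8, -0.1]
finger_gap: 85.2
```

```bash
python3 e.py l3.png 670 -228 28 26
cat > f.py <<'E'
from h import *
g=legregs([672,-228,28]); print({k:v.sum() for k,v in g.items()})
for k in g: print(k,fitleg({k:g[k]},[672,-228,-3.]))
print(fitleg(g,[672,-228,-3.]))
E
python3 f.py
```

```text
side [337 223]
top [317 137]
{'side': np.float32(988.0), 'top': np.float32(774.0)}
side (array([ 675.54572055, -228.40987072,   -4.82463444]), np.float64(0.06775050610303879))
top (array([ 677.04064669, -232.38046734,   -5.42933272]), np.float64(0.24983850121498108))
(array([ 676.20138563, -230.894765  ,   -4.87136505]), np.float64(0.33254578709602356))
```

View pics/l3.png

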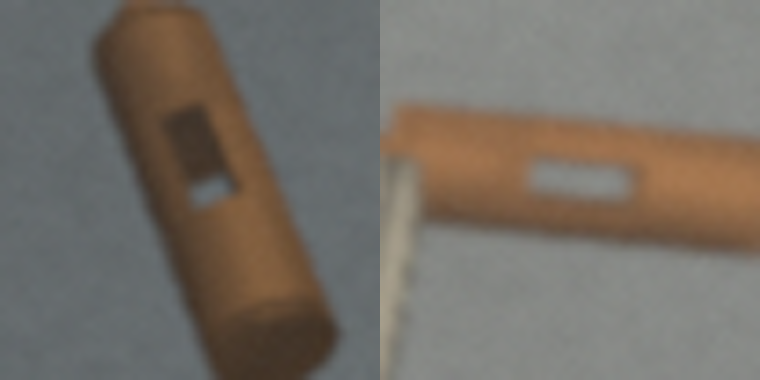

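```bash
cat >> h.py <<'E'
def slotmask(n,p,phi,S=8):
    "visible slot mouth, p=(x,y,z,yaw rad), phi rad: tilt of mortise towards leg -x from up"
    x,y,z,yaw=p; R=frame(yaw); t=np.linspace(-.327,.327,9)
    def mouth(f):
        a=np.r_[t,t[::-1]]+f; l=np.r_[0*t-26,0*t+26]
        return np.c_[-28*np.sin(a),l,28*np.cos(a)]@R.T+[x,y,z]
    m=[]
    for f in(phi,phi+np.pi):
        k=np.zeros((384*S,512*S),np.uint8); cv2.fillPoly(k,[np.round((proj(n,mouth(f))+.5)*S-.5).astype(np.int32)],1); m.append(k)
    f=lambda k:cv2.resize(k.astype(np.float32),(512,384),interpolation=cv2.INTER_AREA)
    return f(m[0]),f(m[0]*m[1])
def fitphi(p,view='side',dbg=None,rng=(-40,60)):
    im=snapshot(view).astype(np.float32)
    L=cv2.erode((legmask(view,p)>.5).astype(np.uint8),np.ones((3,3)))>0
    sat=(im[:,:,0]-im[:,:,2]); ref=np.median(sat[L])
    obs=np.clip((ref-sat)/(ref*.6),0,1)*L    # 1 where not wood-bright
    best=[]
    for d in np.arange(rng[0],rng[1],1.):
        m,t=slotmask(view,p,np.radians(d)); M=(m if view=='side' else t)*L
        best.append((np.sum((M-M[L].mean())*(obs-obs[L].mean())*L)/np.sqrt(np.sum(((M-M[L].mean())*L)**2)*np.sum(((obs-obs[L].mean())*L)**2)+1e-9),d))
    best.sort(reverse=True); return best[:5]
E
python3 - <<'E'
from h import *
for v in('side','top'):
  for dx,dy in((0,0),(3,0),(-3,0)):
    p=(676+dx,-230+dy,28,np.radians(-4.9)); print(v,dx,[(round(float(a),3),float(d)) for a,d in fitphi(p,v)])
E
```

```text
side 0 [(0.535, 21.0), (0.532, 22.0), (0.531, 20.0), (0.526, 23.0), (0.523, 19.0)]
side 3 [(0.556, 27.0), (0.555, 28.0), (0.553, 26.0), (0.55, 29.0), (0.543, 25.0)]
side -3 [(0.427, 15.0), (0.425, 14.0), (0.424, 16.0), (0.419, 13.0), (0.416, 17.0)]
top 0 [(0.576, 16.0), (0.576, 17.0), (0.573, 15.0), (0.572, 18.0), (0.569, 14.0)]
top 3 [(0.602, 15.0), (0.598, 14.0), (0.598, 13.0), (0.595, 12.0), (0.591, 16.0)]
top -3 [(0.439, 16.0), (0.439, 17.0), (0.438, 19.0), (0.437, 18.0), (0.434, 15.0)]
```

```bash
python3 -c "
from h import *
go((600,-225,120,-4.9),(610,-225,22,-4.9))"
```

```text
(600, -225, 120, -4.9) -> [-0.1231, 0.4986, 0.158] 1.0282
(610, -225, 22, -4.9) -> [-0.1046, 0.5141, 0.4031] 1.0282
```

>>> {"api": "arm_command", "payload": {"jaw": [1,1,1,1,1,1,1,1,1,1,1,1], "delta_pos": [[-0.02,0.1,0],[-0.05,0.2,0],[-0.07,0.3,0.03],[-0.1,0.4,0.06],[-0.123,0.5,0.1],[-0.123,0.5,0.158],[-0.12,0.5,0.23],[-0.11,0.51,0.32],[-0.105,0.514,0.403],[-0.105,0.514,0.403],[-0.105,0.514,0.403],[-0.105,0.514,0.403]], "roll": [1,1,1,1,1,1,1,1,1,1,1,1]}}

```text
time: 7.78
tool_pos: [610.7, -225.5, 23.7]
tcp_rot: [179.8, -0.3, -3.6]
ft_force: [0.3, 0.8, 0.5]
finger_gap: 85.5
```

```bash
python3 -c "
from h import *
go((645,-228,22,-4.9))"
```

```text
(645, -228, 22, -4.9) -> [0.086, 0.0009, 0.0047] 0.0283
```

>>> {"api": "arm_command", "payload": {"jaw": [1,1,1,1,1,1,1,1,1,1,1,1,1,1,1,1,1,1,1,1], "delta_pos": [[0.02,0,0.004],[0.04,0,0.004],[0.05,0,0.004],[0.056,0,0.004],[0.062,0,0.004],[0.068,0,0.004],[0.073,0,0.004],[0.077,0,0.004],[0.08,0,0.004],[0.083,0,0.004],[0.085,0,0.004],[0.086,0,0.004],[0.086,0,0.004],[0.05,0,0],[0.02,0,-0.08],[-0.05,0,-0.18],[-0.12,-0.1,-0.28],[-0.18,-0.2,-0.38],[-0.25,-0.3,-0.4],[-0.3,-0.4,-0.4]], "roll": [0.028,0.028,0.028,0.028,0.028,0.028,0.028,0.028,0.028,0.028,0.028,0.028,0.028,0.028,0.028,-0.1,-0.25,-0.4,-0.55,-0.7]}}

```text
time: 9.45
tool_pos: [523.5, -102.7, 174.6]
tcp_rot: [179.5, -0.4, 28.1]
ft_force: [0.2, 0.6, 1.1]
finger_gap: 85.5
```

>>> {"api": "arm_command", "payload": {"jaw": [1,1,1,1,1,1], "delta_pos": [[-0.05,-0.03,0],[-0.1,-0.06,0],[-0.1,-0.06,0],[-0.1,-0.06,0],[-0.1,-0.06,0],[-0.1,-0.06,0]], "roll": [-0.15,-0.3,-0.45,-0.6,-0.75,-0.9]}}

```text
time: 9.95
tool_pos: [476.8, -100.3, 174.4]
tcp_rot: [179.3, 0.0, 69.0]
ft_force: [-0.5, -0.5, -0.1]
finger_gap: 85.6
```

```bash
python3 e.py l4.png 684 -228 28 26; sed -i 's/672,/684,/g' f.py
cat >> f.py <<'E'
P,_=fitleg(g,[684,-228,-3.])
for v in('side','top'):
  for dx in(0,2):
    p=(P[0]+dx,P[1],28,np.radians(P[2])); print(v,dx,[(round(float(a),3),float(d)) for a,d in fitphi(p,v)])
E
python3 f.py
```

```text
side [342 222]
top [317 133]
{'side': np.float32(948.0), 'top': np.float32(927.0)}
side (array([ 683.73849396, -229.36108031,   -5.91490817]), np.float64(0.09005801379680634))
top (array([ 686.16316083, -231.46973267,   -5.0545753 ]), np.float64(0.056971412152051926))
(array([ 684.26959742, -230.98335061,   -5.42132727]), np.float64(0.1804443895816803))
side 0 [(0.444, 1.0), (0.443, 0.0), (0.441, 2.0), (0.441, -1.0), (0.435, 3.0)]
side 2 [(0.491, 5.0), (0.489, 4.0), (0.489, 6.0), (0.486, 3.0), (0.482, 7.0)]
top 0 [(0.41, 17.0), (0.408, 18.0), (0.405, 19.0), (0.402, 23.0), (0.396, 20.0)]
top 2 [(0.58, 21.0), (0.578, 20.0), (0.575, 19.0), (0.572, 22.0), (0.572, 18.0)]
```

View pics/l4.png

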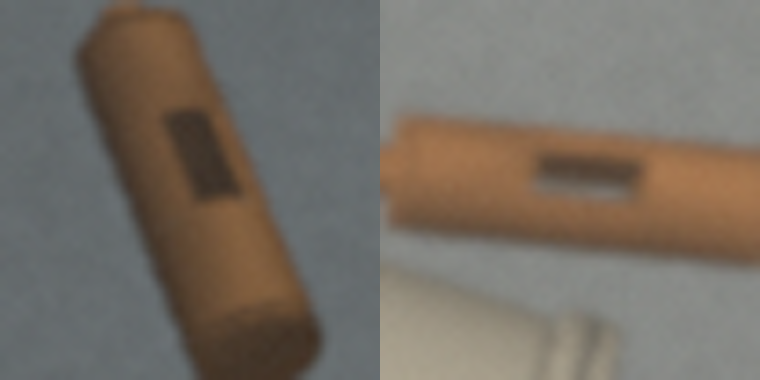

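```bash
python3 -c "
from h import *
go((691,-169,130,84.6),(691,-169,28,84.6))
s=r.sense();print(s['joint_pos'].round(1))"
```

```text
(691, -169, 130, 84.6) -> [0.0363, 0.5596, 0.1164] -0.3568
(691, -169, 28, 84.6) -> [0.0364, 0.5569, 0.3713] -0.3568
[-1.790e+01 -8.100e+00  1.086e+02 -1.000e-01  7.890e+01  3.600e+00]
```

>>> {"api": "arm_command", "payload": {"jaw": [1,1,1,1,1,1,1,1,1,1,1,1], "delta_pos": [[0.01,0.1,0.02],[0.02,0.2,0.04],[0.03,0.3,0.06],[0.036,0.4,0.08],[0.036,0.5,0.1],[0.036,0.558,0.116],[0.036,0.558,0.13],[0.036,0.558,0.18],[0.036,0.558,0.24],[0.036,0.558,0.3],[0.036,0.558,0.31],[0.036,0.558,0.31]], "roll": [-0.1,-0.2,-0.3,-0.357,-0.357,-0.357,-0.357,-0.357,-0.357,-0.357,-0.357,-0.357]}}

```text
time: 11.45
tool_pos: [688.6, -168.3, 49.6]
tcp_rot: [179.7, 0.1, 84.6]
ft_force: [0.4, 0.4, -0.8]
finger_gap: 85.3
```

```bash
python3 -c "
from h import *
go((691,-169,28,84.6))"; python3 e.py l5.png 684 -200 28 32
```

```text
(691, -169, 28, 84.6) -> [-0.0009, 0.0059, 0.054] -0.0002
side [338 215]
top [309 133]
```

View pics/l5.png

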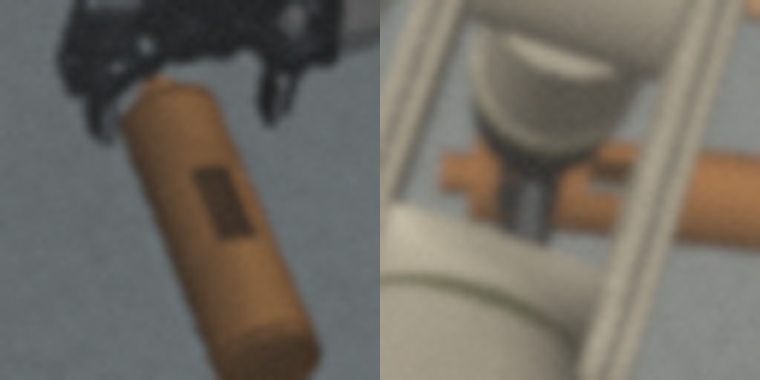

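>>> {"api": "arm_command", "payload": {"jaw": [1,1,1,1,0.2,0.2,0.2,0.2,0.2,0.2,0.2,0.2], "delta_pos": [[0,0.006,0.03],[0,0.006,0.054],[0,0.006,0.054],[0,0.006,0.054],[0,0.006,0.054],[0,0.006,0.054],[0,0.006,0.054],[0,0.006,0.054],[0,0.006,0.054],[0,0.006,0.054],[0,0.006,0.054],[0,0.006,0.054]], "roll": [0,0,0,0,0,0,0,0,0,0,0,0], "force": 20}}

```text
time: 12.55
tool_pos: [694.3, -169.7, 32.8]
tcp_rot: [179.3, 0.2, 84.6]
ft_force: [-0.7, -0.0, 4.1]
finger_gap: 55.4
```

```bash
python3 e.py l6.png 684 -200 28 32
```

```text
side [338 215]
top [309 133]
```

View pics/l6.png

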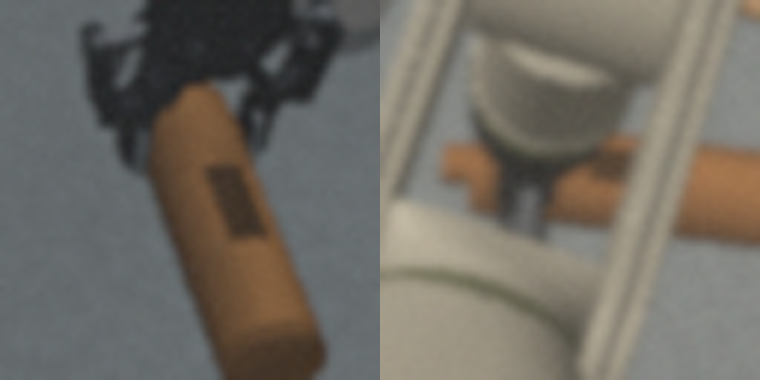

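```bash
sed -i "s/M=(m if view=='side' else t)\*L/M=m*L/" h.py
cat > g.py <<'E'
from h import *
import sys
x,y,z=[float(v) for v in sys.argv[1:4]]; yaw=float(sys.argv[4])
snapshot('side'); c=proj('side',[x,y,z])[0]
L=[d for d in spotter.silhouettes('side','leg') if np.hypot(*(np.array(d['centre'])-c))<25]
if L:
    P,f=fitleg({'side':L[0]['region'].astype(np.float32)},[x,y,yaw],z=z); print(P,f)
    for q in(P,(x,y,yaw)):
        print([(round(float(a),3),float(d)) for a,d in fitphi((q[0],q[1],z,np.radians(q[2])),'side')])
s=r.sense(); print(s['tool_pos'],s['tcp_rot'],s['joint_pos'])
E
python3 g.py 688.5 -231 28 -5.4
```

```text
[ 688.04927169 -230.22388544   -6.58490146] 0.14322640001773834
[(0.335, -7.0), (0.334, -6.0), (0.332, -8.0), (0.332, -5.0), (0.325, -9.0)]
[(0.338, -5.0), (0.338, -4.0), (0.337, -6.0), (0.332, -7.0), (0.331, -3.0)]
[ 694.31954423 -169.64820525   32.82423832] [179.32157452   0.22563112  84.59935798] [-17.80189883  34.207948    75.2867999   -0.07955342  69.79421818
 -12.37557872]
```

>>> {"api": "arm_command", "payload": {"jaw": [0.5,0.5,0.5,0.5,0.5,0.3,0.3,0.3,0.3,0.3], "delta_pos": [[0,0,0.005],[0,-0.002,0.005],[0,-0.004,0.005],[0,-0.006,0.005],[0,-0.006,0.005],[0,-0.006,0.005],[0,-0.006,0.005],[0,-0.006,0.005],[0,-0.006,0.005],[0,-0.006,0.005]], "roll": [0,0,0,0,0,0,0,0,0,0], "force": 20}}

```text
time: 13.68
tool_pos: [692.0, -169.4, 30.8]
tcp_rot: [179.3, 0.2, 84.6]
ft_force: [0.9, -0.5, -0.4]
finger_gap: 56.0
```

```bash
python3 g.py 686 -231 28 -5.4
```

```text
[ 686.40807052 -229.73211777   -7.05730443] 0.18779480457305908
[(0.331, -4.0), (0.328, -3.0), (0.326, -5.0), (0.323, -2.0), (0.322, -6.0)]
[(0.304, -4.0), (0.303, -5.0), (0.3, -6.0), (0.299, -3.0), (0.296, -7.0)]
[ 692.01833386 -169.43272844   30.79309678] [179.31415946   0.22549575  84.59895012] [-17.84317461  34.0182036   75.787628    -0.07732885  69.47586895
 -12.41681668]
```

Run:
```python
from h import *
for n in('side',):
    im=snapshot(n); k=8; c=proj(n,[686,-231,28])[0].astype(int); w=32
    A=cv2.resize(im[c[1]-w:c[1]+w,c[0]-w:c[0]+w],None,fx=k,fy=k,interpolation=2); A=np.clip(A*1.5,0,255).astype(np.uint8); B=A.copy()
    p=(686.4,-230,28,np.radians(-6))
    for d,col in((-4,(255,0,0)),(4,(0,255,0))):
        m,_=slotmask(n,p,np.radians(d)); L=legmask(n,p)
        for q in(m,L):
            q=cv2.resize(q[c[1]-w:c[1]+w,c[0]-w:c[0]+w],None,fx=k,fy=k,interpolation=1)>.5
            cs=cv2.findContours(q.astype(np.uint8),0,2)[0]; cv2.drawContours(B,cs,-1,col,1)
    save(np.hstack([A,B])[:, :],'ov.png',k=.75)
```

```text
(no output)
```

View pics/ov.png

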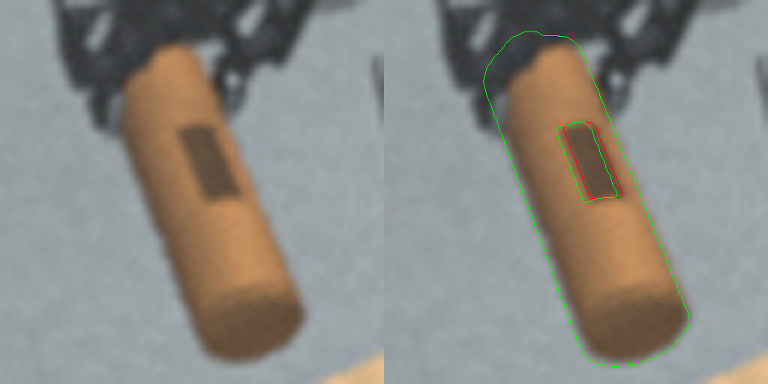

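```bash
cat > v.py <<'E'
import sys
from h import *
x,y,yaw,op,ang=[float(v) for v in sys.argv[2:7]]
R=frame(np.radians(yaw)); W=lambda q:np.array(q,float)@R.T+[x,y,0]
a=np.radians(ang)
lines=[[(28,-42,112),(28,42,112)],[(28-op,-42,112),(28-op,42,112)],[(28,-42,66),(28,-42,112)],[(28,42,66),(28,42,112)],[(28-op,-42,66),(28-op,-42,112)],
 [(-160,0,82),(-100,0,82)],[(28,0,112),(28-op,0,112)]]
hc=np.array([-160,-50*np.sin(a),82+50*np.cos(a)]); lines.append([hc-[27.5,0,0],hc+[27.5,0,0]])
print('grip',W(hc))
out=[]
for n,w,h in(('side',48,36),('top',36,48)):
    im=snapshot(n); c=proj(n,W([-50,0,60]))[0].astype(int); k=8
    A=np.ascontiguousarray(cv2.resize(im[c[1]-h:c[1]+h,c[0]-w:c[0]+w],None,fx=k,fy=k,interpolation=2)); A=np.clip(A*1.4,0,255).astype(np.uint8)
    B=A.copy()
    for l in lines:
        p=((proj(n,W(l))-c+[w,h]+.5)*k).astype(int); cv2.line(B,tuple(map(int,p[0])),tuple(map(int,p[1])),(255,0,0),1)
    out.append(np.hstack([A,B]) if n=='top' else np.vstack([A,B]))
save(out[0],'s'+sys.argv[1],k=.5 if 0 else .52); save(out[1],'t'+sys.argv[1],k=.69)
for t in('far_jaw','jaw','crank_grip','crank_centre','vise'):
  for n in('side','top'):
    print(t,n,[(np.round(d['centre'],1).tolist(),round(d['conf'],2),onz(n,d['centre'],{'far_jaw':89,'jaw':89,'crank_centre':82}.get(t,0)).round(1).tolist()) for d in spotter.pinpoint(n,t)[:2]])
E
python3 v.py v1.png 605 213 -7 66 110
```

```text
grip [440.4666296  185.86468022  64.89899283]
far_jaw side [([283.9, 127.6], 0.68, [626.6, 198.6, 89.0])]
far_jaw top [([186.2, 141.5], 0.75, [631.1, 209.4, 89.0])]
jaw side [([265.1, 124.2], 0.62, [565.6, 234.7, 89.0])]
jaw top [([182.9, 159.9], 0.83, [569.3, 217.7, 89.0]), ([188.1, 153.4], 0.61, [591.3, 201.6, 89.0])]
crank_grip side [([235.7, 143.6], 0.44, [458.7, 257.0, 0.0])]
crank_grip top [([182.8, 203.6], 0.68, [435.7, 227.2, 0.0]), ([251.0, 161.9], 0.49, [585.4, -3.2, 0.0])]
crank_centre side [([233.8, 129.8], 0.93, [448.2, 238.8, 82.0])]
crank_centre top [([179.4, 200.1], 0.6, [437.8, 224.9, 82.0])]
vise side [([275.3, 145.7], 0.62, [601.3, 208.7, 0.0])]
vise top [([190.3, 159.0], 0.81, [591.8, 207.5, 0.0])]
```

View pics/sv1.png

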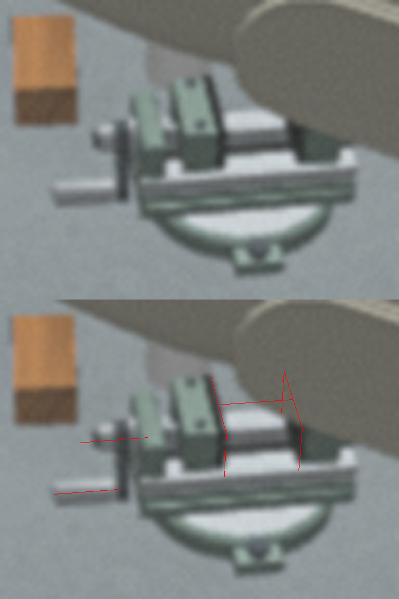

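View pics/tv1.png

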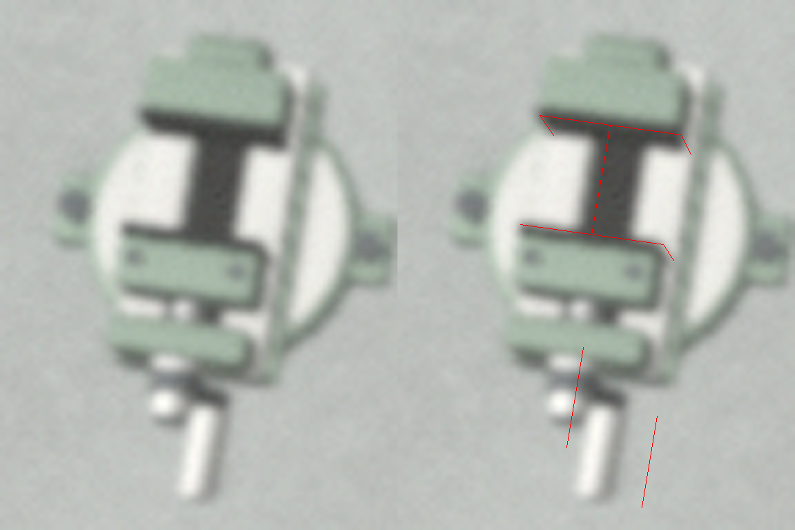

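>>> {"api": "arm_command", "payload": {"jaw": [0,0,0,0,0,0,0,0,0,0,0,0,0], "delta_pos": [[0,0,0],[0,0,0],[0,0,0],[0,0,-0.02],[0,0,-0.04],[0,0,-0.07],[0,0,-0.12],[0,0,-0.17],[0,0,-0.22],[0,0,-0.27],[0,0,-0.32],[0,0,-0.35],[0,0,-0.35]], "roll": [0,0,0,0,0,0,0,0,0,0,0,0,0], "force": 110}}

```text
time: 15.62
tool_pos: [692.4, -169.3, 175.9]
tcp_rot: [178.9, 0.3, 84.6]
ft_force: [0.6, 0.1, -3.2]
finger_gap: 53.0
```

```bash
python3 v.py v2.png 608 217 -7.5 70.5 157; python3 e.py l7.png 690 -231 150 40; python3 g.py 684 -231 168 -5.4
```

```text
grip [446.81878986 218.51477228  35.97475733]
far_jaw side [([285.1, 127.1], 0.85, [631.8, 200.4, 89.0])]
far_jaw top [([184.6, 139.5], 0.81, [637.7, 214.9, 89.0])]
jaw side [([266.8, 124.4], 0.49, [571.3, 232.0, 89.0])]
jaw top [([185.0, 160.6], 0.84, [567.1, 210.8, 89.0])]
crank_grip side [([289.0, 181.5], 0.68, [591.1, 11.2, 0.0]), ([336.1, 303.7], 0.65, [566.8, -479.9, 0.0])]
crank_grip top [([181.9, 198.6], 0.63, [452.9, 231.0, 0.0]), ([183.1, 159.3], 0.3, [590.3, 232.4, 0.0])]
crank_centre side [([229.8, 130.9], 0.82, [432.6, 236.0, 82.0]), ([337.4, 303.4], 0.5, [540.6, -523.2, 82.0])]
crank_centre top [([189.4, 157.8], 0.7, [578.2, 197.9, 82.0]), ([123.6, 196.3], 0.62, [446.8, 406.9, 82.0])]
vise side [([277.5, 140.9], 0.63, [617.8, 234.0, 0.0])]
vise top [([187.7, 155.2], 0.56, [605.1, 217.1, 0.0])]
side [350 195]
top [323 121]
[ 684.67170557 -227.62412082   -5.72351307] 0.1568564921617508
[(0.288, -3.0), (0.285, -2.0), (0.284, -4.0), (0.281, -5.0), (0.281, -1.0)]
[(0.295, -4.0), (0.293, -5.0), (0.29, -3.0), (0.288, -6.0), (0.285, -7.0)]
[ 690.43218799 -168.70776324  170.89808794] [179.30741305   0.2274299   84.60276628] [-1.78263869e+01  2.62440571e+01  7.09569002e+01 -7.37237191e-02
  8.20737444e+01 -1.24208236e+01]
```

View pics/sv2.png

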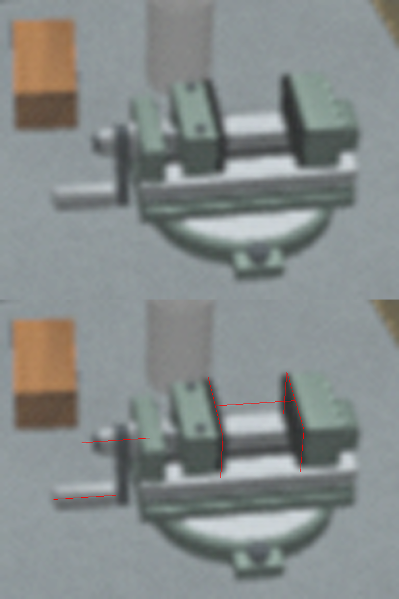

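View pics/tv2.png

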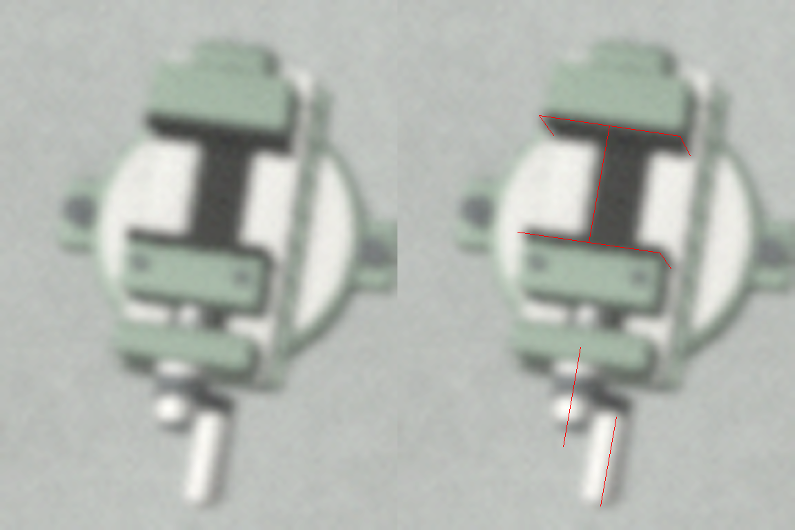

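View pics/l7.png

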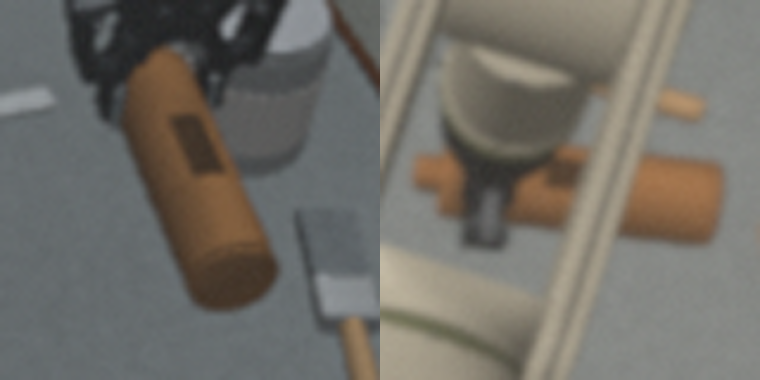

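```bash
python3 -c "
from h import *
go((611,278,171,82.5),(611,278,140,82.5))"
```

```text
(611, 278, 171, 82.5) -> [1.0931, -0.3027, -0.0083] 0.0467
(611, 278, 140, 82.5) -> [1.0934, -0.3036, 0.0692] 0.0467
```

>>> {"api": "arm_command", "payload": {"jaw": [0,0,0,0,0,0,0,0,0,0,0,0,0,0,0,0], "delta_pos": [[0.03,-0.01,0],[0.08,-0.02,0],[0.15,-0.04,0],[0.23,-0.06,0],[0.31,-0.08,0],[0.39,-0.1,0],[0.47,-0.12,0],[0.55,-0.14,0],[0.63,-0.16,0],[0.71,-0.18,0],[0.79,-0.2,0],[0.86,-0.22,0],[0.92,-0.24,0],[0.96,-0.26,0],[1,-0.28,0],[1,-0.28,0]], "roll": [0,0,0,0,0,0,0.02,0.03,0.046,0.046,0.046,0.046,0.046,0.046,0.046,0.046]}}

```text
time: 17.85
tool_pos: [614.7, 244.2, 168.1]
tcp_rot: [179.3, 0.1, 82.7]
ft_force: [0.1, 0.8, -3.8]
finger_gap: 53.0
```

```bash
python3 e.py l8.png 608 216 150 45;  python3 g.py 604 216 168 -7.5; python3 -c "
from h import *
go((611,278,171,82.5),(611,278,130,82.5))"
```

```text
side [278 112]
top [181 144]
[606.72779501 175.64713071  -8.30355307] 0.09769321978092194
[(0.264, -5.0), (0.264, -6.0), (0.262, -7.0), (0.261, -4.0), (0.257, -3.0)]
[(0.313, 59.0), (0.311, 58.0), (0.306, 57.0), (0.299, 56.0), (0.292, 55.0)]
[616.90539879 239.1633845  168.05326784] [179.28408147   0.20922064  82.46965599] [17.00933234 19.06163594 80.3362475  -0.49510797 80.03810327 24.62161985]
(611, 278, 171, 82.5) -> [0.0943, -0.0273, -0.0081] -0.0007
(611, 278, 130, 82.5) -> [0.0947, -0.0285, 0.0944] -0.0007
```

View pics/l8.png

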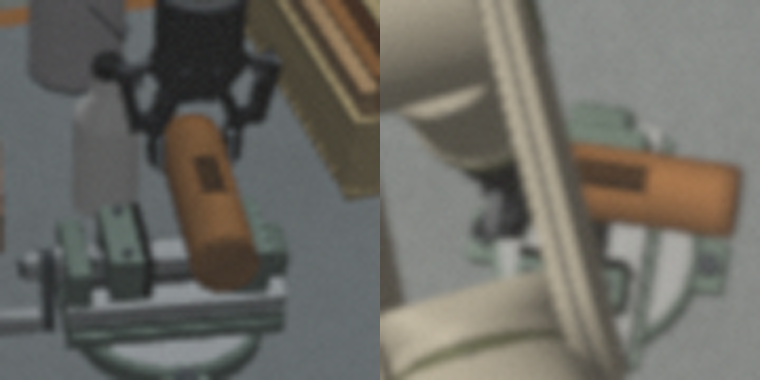

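>>> {"api": "arm_command", "payload": {"jaw": [0,0,0,0,0,0,0,0,0,0,0,0], "delta_pos": [[0.04,-0.012,0],[0.08,-0.024,0],[0.097,-0.028,0],[0.097,-0.028,0.01],[0.097,-0.028,0.03],[0.097,-0.028,0.06],[0.097,-0.028,0.09],[0.097,-0.028,0.12],[0.097,-0.028,0.14],[0.097,-0.028,0.145],[0.097,-0.028,0.145],[0.097,-0.028,0.145]], "roll": [0,0,0,0,0,0,0,0,0,0,0,0]}}

```text
time: 19.15
tool_pos: [610.6, 278.5, 109.0]
tcp_rot: [179.4, 0.3, 82.5]
ft_force: [-5.8, 0.2, -6.5]
finger_gap: 53.2
```

```bash
python3 e.py l9.png 608 216 100 36;  python3 g.py 604 216 108 -7.5; python3 -c "
from h import *
go((611,278.5,96,82.5),(616,278,97,82.5)); print(r.sense()['ft_force'])"
```

```text
side [278 123]
top [183 148]
[601.17423625 215.33488726  -9.10453863] 0.06414203345775604
[(0.299, -5.0), (0.299, -6.0), (0.296, -4.0), (0.295, -7.0), (0.293, -8.0)]
[(0.337, 0.0), (0.336, 1.0), (0.334, 2.0), (0.333, -1.0), (0.33, 3.0)]
[610.62758619 278.78287836 109.64802806] [179.39897523   0.2407813   82.46933438] [20.42152868 23.47485152 81.13832166 -0.51191584 74.96933748 28.08188913]
(611, 278.5, 96, 82.5) -> [-0.0004, 0.0007, 0.0341] -0.0007
(616, 278, 97, 82.5) -> [-0.0, 0.0132, 0.0318] -0.0007
[-5.09939511 -0.03939651 -6.59795478]
```

View pics/l9.png

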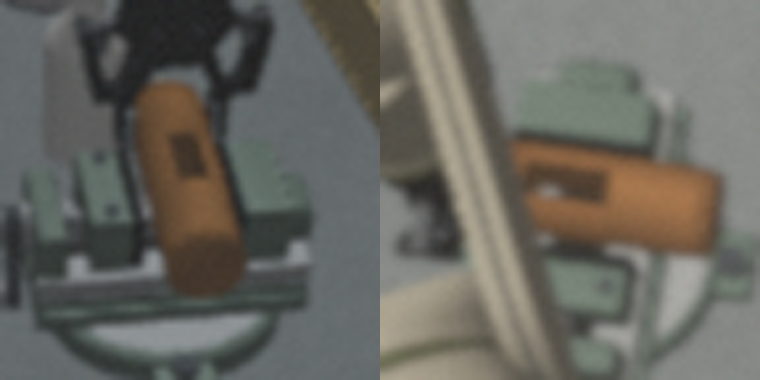

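```bash
python3 -c "
from h import *
print(onz('top',(210.8,151.8),109),onz('top',(199.1,135.7),112),onz('top',(199.1,140),112))
P=proj('side',[[604,216,108]]);print(P)"
```

```text
[593.40410075 125.31232696 109.        ] [645.21030812 164.58141108 112.        ] [630.95341557 164.06836765 112.        ]
[[276.83733125 121.51061098]]
```

>>> {"api": "arm_command", "payload": {"jaw": [0,0,0,0,0,0,0,0], "delta_pos": [[0,-0.007,0],[0,-0.008,0.01],[0,-0.008,0.02],[0,-0.008,0.026],[0,-0.008,0.03],[0,-0.008,0.032],[0,-0.008,0.032],[0,-0.008,0.032]], "roll": [0,0,0,0,0,0,0,0]}}

```text
time: 20.12
tool_pos: [607.8, 279.2, 97.5]
tcp_rot: [179.4, 0.2, 82.5]
ft_force: [-3.2, 0.5, 2.9]
finger_gap: 52.8
```

```bash
python3 - <<'E'
from h import *
s=r.sense();print(s['tool_pos'],s['ft_force'])
a=snapshot('side');b=snapshot('top')
f=lambda im,c,w,h,k:cv2.resize(im[c[1]-h:c[1]+h,c[0]-w:c[0]+w],None,fx=k,fy=k,interpolation=2)
save(np.hstack([f(a,(278,132),32,32,6),f(b,(190,150),32,32,6)]),'l10.png')
E
python3 g.py 602 216 94 -7.5
```

```text
[607.81667745 279.22215705  97.50341721] [-3.19592583  0.45238329  2.89866327]
[600.19068611 220.00148111  -8.65804596] 0.0990668386220932
[(0.301, -5.0), (0.3, -4.0), (0.299, -6.0), (0.298, -3.0), (0.294, -2.0)]
[(0.303, 0.0), (0.301, 1.0), (0.299, -1.0), (0.299, 2.0), (0.293, 3.0)]
[607.83801391 279.31112645  97.42649781] [179.36131903   0.21873056  82.47496229] [20.54718731 23.8008642  82.07186816 -0.51429358 73.66726127 28.21365267]
```

View pics/l10.png

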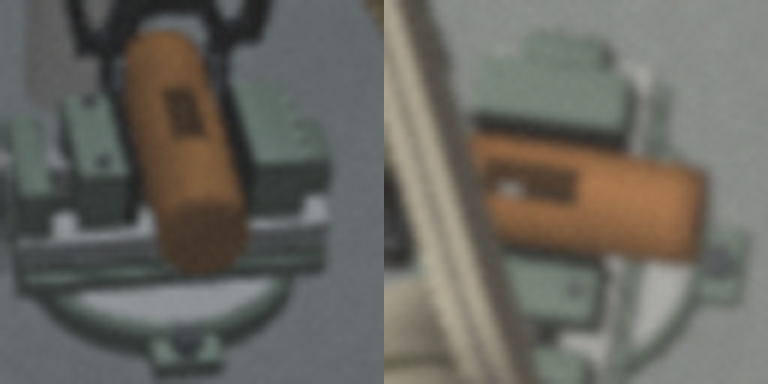

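```bash
cat > prof.py <<'E'
from h import *
import sys
x,y,z,yaw=[float(v) for v in sys.argv[1:5]]; R=frame(np.radians(yaw)); o=np.array([x,y,z])
ax=R[:,1]; lx=R[:,0]
s1,s2=(float(sys.argv[5]),float(sys.argv[6])) if len(sys.argv)>5 else (-75,-35)
for n in('side','top'):
    cpos=ray(n,(256,192))[0]; v=cpos-o; v-=ax*(v@ax); v/=np.linalg.norm(v); u=np.cross(ax,v)   # u ~ +x side
    if u@lx<0:u=-u
    th=np.degrees(np.arctan2(-(v@lx),v[2]))
    im=np.mean([snapshot(n).astype(np.float32) for _ in range(4)],0); sat=im[:,:,0]-im[:,:,2]
    us=np.arange(-42,42.01,.5)
    def prof(l):
        G=o+us[:,None,None]*u+np.array(l)[None,:,None]*ax
        p=proj(n,G.reshape(-1,3)).astype(np.float32)
        return cv2.remap(sat,p[:,0].reshape(len(us),-1),p[:,1].reshape(len(us),-1),cv2.INTER_CUBIC).mean(1)
    A=prof(np.arange(s1,s2,2.)); h=A[(us>-20)&(us<20)].mean()/2
    i=np.where(A>h)[0]; cr=lambda P,k:us[k]+(h0-P[k])/(P[k+1]-P[k])*.5
    h0=h; e1=cr(A,i[0]-1); e2=cr(A,i[-1])
    l0=v@ax
    # parallax along axis of mouth: surface mouth appears at l shifted; use narrow middle band
    sh=27*( (cpos-o)@ax/np.linalg.norm(cpos-o))/np.sqrt(1-((cpos-o)@ax/np.linalg.norm(cpos-o))**2)
    M=prof(np.arange(-16,16,2.)-sh)
    D=A-M; k=np.argmax(np.where(abs(us-(e1+e2)/2)<22,D,-1e9)); h0=D[k]/2
    a=k
    while D[a]>h0:a-=1
    b=k
    while D[b]>h0:b+=1
    f=lambda j:us[j]+(h0-D[j])/(D[j+1]-D[j])*.5
    m1,m2=f(a),f(b-1); c=(e1+e2)/2; w=(e2-e1)/2
    q=np.degrees(np.arcsin(np.clip((np.array([m1,m2])-c)/28,-1,1)))
    print(n,'edges',round(e1,1),round(e2,1),'mouth',round(m1,1),round(m2,1),'view tilt',round(th,1),'mouth angles',q.round(1),'phi',round(th-q.mean(),1),[round(th-(q[0]+18.7),1),round(th-(q[1]-18.7),1)])
E
python3 prof.py 602 215 94 -7.5
```

```text
side edges -26.2 26.8 mouth 0.0 14.7 view tilt 14.8 mouth angles [-0.5 31. ] phi -0.4 [np.float64(-3.4), np.float64(2.5)]
top edges -24.8 26.0 mouth -4.4 14.6 view tilt 11.9 mouth angles [-10.2  30. ] phi 2.0 [np.float64(3.4), np.float64(0.5)]
```

>>> {"api": "arm_command", "payload": {"jaw": [0,0,0,0,0,0], "delta_pos": [[0,0.003,0],[0,0.006,0],[0,0.008,0],[0,0.009,0],[0,0.009,0],[0,0.009,0]], "roll": [0,0,0,0,0,0]}}

```text
time: 21.32
tool_pos: [610.7, 279.1, 97.4]
tcp_rot: [179.5, 0.2, 82.5]
ft_force: [-7.8, 0.5, 6.5]
finger_gap: 53.2
```

```bash
python3 prof.py 603 215 94 -7.5
```

```text
side edges -24.6 28.4 mouth 1.5 16.6 view tilt 14.9 mouth angles [-0.8 31.6] phi -0.5 [np.float64(-3.0), np.float64(2.0)]
top edges -23.1 28.0 mouth -2.7 16.5 view tilt 11.9 mouth angles [-10.5  30.1] phi 2.1 [np.float64(3.7), np.float64(0.5)]
```

>>> {"api": "arm_command", "payload": {"jaw": [0.4,0.45,0.5,0.6,0.8,1,1,1,1,1], "delta_pos": [[0,0,0],[0,0,0],[0,0,0],[0,0,0],[0,0,0],[0,0,0],[0,0,-0.05],[0,0,-0.13],[0,0,-0.2],[0,0,-0.25]], "roll": [0,0,0,0,0,0,0,0,0,0], "force": 40}}

```text
time: 22.55
tool_pos: [610.6, 279.8, 200.6]
tcp_rot: [179.3, 0.1, 82.5]
ft_force: [0.7, -0.2, 0.2]
finger_gap: 85.3
```

```bash
python3 prof.py 603 215 94 -7.5
python3 - <<'E'
from h import *
a=snapshot('side');b=snapshot('top')
f=lambda im,c,w,h,k:cv2.resize(im[c[1]-h:c[1]+h,c[0]-w:c[0]+w],None,fx=k,fy=k,interpolation=2)
save(np.hstack([f(a,(268,132),32,32,6),f(b,(190,150),32,32,6)]),'l11.png')
go((423,221,200,-7.5))
E
```

```text
side edges -24.9 28.1 mouth 0.7 16.0 view tilt 14.9 mouth angles [-2.  30.8] phi 0.4 [np.float64(-1.9), np.float64(2.8)]
top edges -23.2 27.5 mouth -3.2 15.9 view tilt 11.9 mouth angles [-11.   29.3] phi 2.8 [np.float64(4.2), np.float64(1.3)]
(423, 221, 200, -7.5) -> [-0.2055, -0.4421, -0.0126] 1.9995
```

View pics/l11.png

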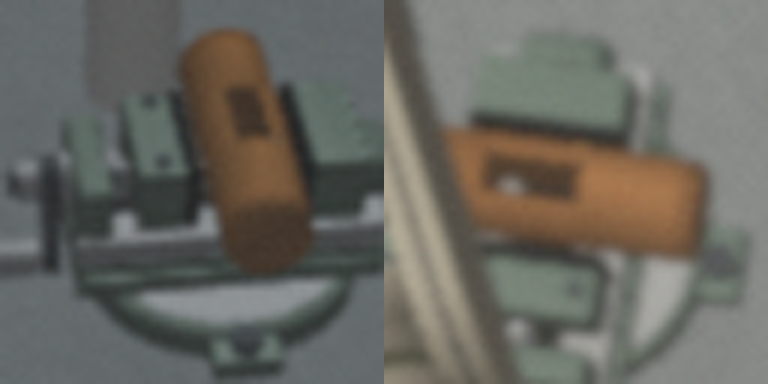

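>>> {"api": "arm_command", "payload": {"jaw": [1,1,1,1,1,1,1,1,1], "delta_pos": [[-0.02,-0.05,0],[-0.05,-0.13,0],[-0.08,-0.2,0],[-0.11,-0.27,0],[-0.14,-0.34,0],[-0.18,-0.41,0],[-0.2,-0.5,0],[-0.2,-0.5,0],[-0.2,-0.5,0]], "roll": [-1,-1,-1,-1,-1,-1,-1,-1,-1]}}

```text
time: 23.8
tool_pos: [398.6, 225.9, 194.1]
tcp_rot: [179.9, 0.5, 127.5]
ft_force: [1.3, -0.0, 0.5]
finger_gap: 85.7
```

Run:
```python
from h import *
R=frame(np.radians(-7.5)); W=np.array([-50,0,60])@R.T+[608,217,0]
ct=proj('top',W)[0].astype(int); cs=proj('side',W)[0].astype(int)
T=lambda q:np.array(q)/(8*.69)+ct-[36,48]-.5
S=lambda q:np.array(q)/(8*.52)+cs-[48,36]-.5
for nm,s,t in(('base',(118,190),(212,415)),('tip',(54,199),(198,500)),('mid',(86,195),(205,457)),('nut',(101,140),(173,408))):
    print(nm,*tri(S(s),T(t)))
s=r.sense();print(s['tool_pos'],s['tcp_rot'],s['joint_pos'].round(1))
a=snapshot('side');b=snapshot('top')
f=lambda im,c,w,h,k:cv2.resize(im[c[1]-h:c[1]+h,c[0]-w:c[0]+w],None,fx=k,fy=k,interpolation=2)
save(np.hstack([f(a,(245,135),32,32,6),f(b,(185,185),32,32,6)]),'c1.png')
```

```text
base [476.0727427  218.57071626  38.89278778] 2.1782134143841554
tip [422.0930826  226.13732787  33.74762445] 2.9357701137368046
mid [449.27988571 222.51625082  35.61877391] 0.7389804745404428
nut [469.10585258 234.55035797  84.85077882] 6.31875653609777
[398.55199561 225.86883286 194.08957118] [179.93906469   0.49422896 127.51771125] [ 23.5 -13.4 111.1  -0.5  82.1 -14. ]
```

View pics/c1.png

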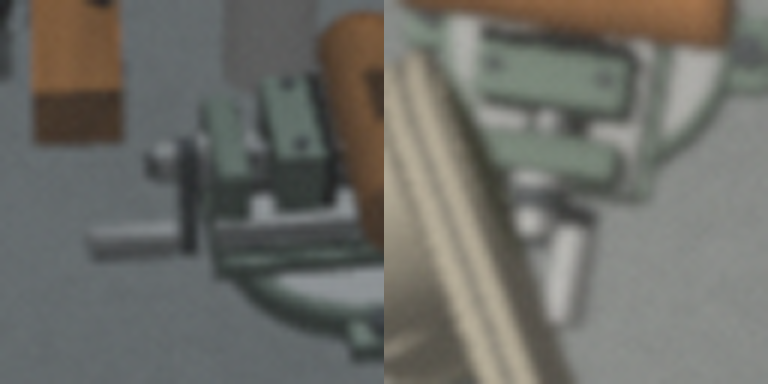

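```bash
python3 -c "
from h import *
go((424.5,226,130,172.5),(424.5,226,39,172.5))"
```

```text
(424.5, 226, 130, 172.5) -> [-0.0351, 0.0457, 0.1634] -1.0009
(424.5, 226, 39, 172.5) -> [-0.0329, 0.045, 0.3909] -1.0009
```

>>> {"api": "arm_command", "payload": {"jaw": [1,1,1,1,1,1,1,1,1,1,1,1,1], "delta_pos": [[-0.035,0.046,0.02],[-0.035,0.046,0.05],[-0.035,0.046,0.1],[-0.035,0.046,0.12],[-0.035,0.046,0.14],[-0.035,0.046,0.163],[-0.035,0.046,0.163],[-0.034,0.046,0.2],[-0.034,0.046,0.25],[-0.033,0.045,0.3],[-0.033,0.045,0.33],[-0.033,0.045,0.34],[-0.033,0.045,0.34]], "roll": [-1,-1,-1,-1,-1,-1,-1,-1,-1,-1,-1,-1,-1]}}

```text
time: 24.98
tool_pos: [424.3, 225.8, 58.0]
tcp_rot: [-179.7, 0.4, 172.4]
ft_force: [-0.7, 0.7, 0.7]
finger_gap: 84.9
```

Run:
```python
from h import *
go((424.5,226,39,172.5)); s=r.sense(); print(s['ft_force'],s['joint_pos'].round(1))
a=snapshot('side')
f=lambda im,c,w,h,k:cv2.resize(im[c[1]-h:c[1]+h,c[0]-w:c[0]+w],None,fx=k,fy=k,interpolation=2)
save(f(a,(235,135),32,32,8),'c2.png')
```

```text
(424.5, 226, 39, 172.5) -> [-0.0001, 0.0009, 0.0476] -0.0017
[-0.6988782   0.66904843  0.67200065] [ 22.2  -0.5 114.5  -0.5  65.8 -60. ]
```

View pics/c2.png

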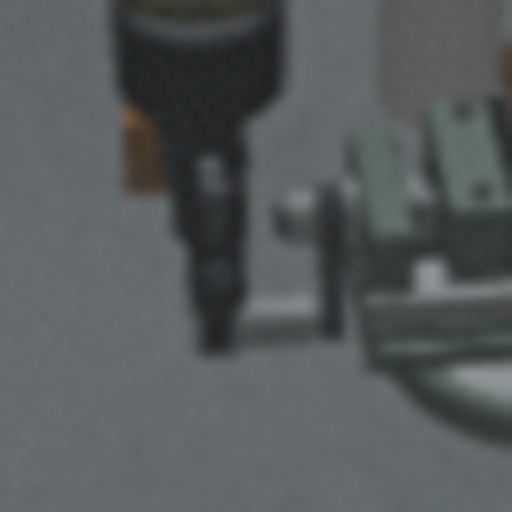

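>>> {"api": "arm_command", "payload": {"jaw": [1,1,1,-0.7,-0.7,-0.7,-0.7,-0.7,-0.7,-0.7,-0.7,-0.7], "delta_pos": [[-0.018,0,0.03],[-0.018,0,0.047],[-0.018,0,0.047],[-0.018,0,0.047],[-0.018,0,0.047],[-0.018,0,0.047],[-0.018,0,0.047],[-0.018,0,0.047],[-0.018,0,0.047],[-0.018,0,0.047],[-0.018,0,0.047],[-0.018,0,0.047]], "roll": [0,0,0,0,0,0,0,0,0,0,0,0], "force": 30}}

```text
time: 26.03
tool_pos: [432.3, 225.1, 40.6]
tcp_rot: [-179.7, 0.5, 172.4]
ft_force: [-1.6, -1.3, 3.9]
finger_gap: 20.6
```

Run:
```python
from h import *
s=r.sense(); print(s['tool_pos'],s['tcp_rot'],s['ft_force'])
a=snapshot('side')
f=lambda im,c,w,h,k:cv2.resize(im[c[1]-h:c[1]+h,c[0]-w:c[0]+w],None,fx=k,fy=k,interpolation=2)
save(f(a,(235,135),32,32,8),'c3.png')
```

```text
[432.26766387 225.05442537  40.6481412 ] [-179.72093988    0.46214607  172.42859827] [-1.58987982 -1.30324152  3.86123597]
```

View pics/c3.png

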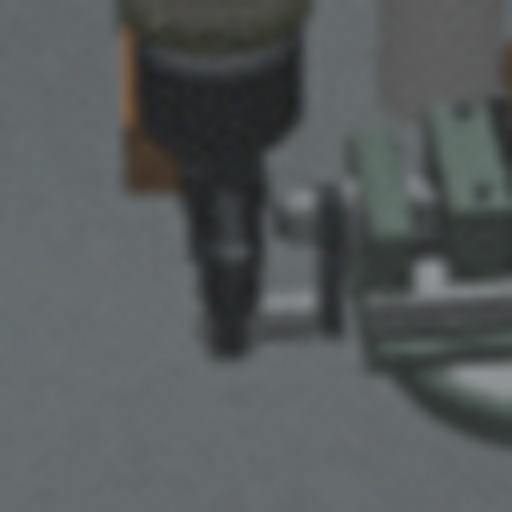

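```bash
cat > circ.py <<'E'
import numpy as np,sys
a0,a1,n,hold=float(sys.argv[1]),float(sys.argv[2]),int(sys.argv[3]),int(sys.argv[4])
A=np.r_[np.linspace(a0,a1,n+1)[1:],[a1]*hold]; k=np.radians
print([[0,round(float(-(np.sin(k(a))-np.sin(k(a0)))/8),3),round(float(-(np.cos(k(a))-np.cos(k(a0)))/8),3)] for a in A])
E
python3 circ.py 163.4 253.4 12 2
```

```text
[[0, 0.016, 0.004], [0, 0.032, 0.005], [0, 0.049, 0.005], [0, 0.065, 0.002], [0, 0.08, -0.003], [0, 0.095, -0.01], [0, 0.109, -0.019], [0, 0.122, -0.029], [0, 0.133, -0.041], [0, 0.142, -0.054], [0, 0.15, -0.069], [0, 0.156, -0.084], [0, 0.156, -0.084], [0, 0.156, -0.084]]
```

>>> {"api": "arm_command", "payload": {"jaw": [-0.7,-0.7,-0.7,-0.7,-0.7,-0.7,-0.7,-0.7,-0.7,-0.7,-0.7,-0.7,-0.7,-0.7], "delta_pos": [[0,0.016,0.004],[0,0.032,0.005],[0,0.049,0.005],[0,0.065,0.002],[0,0.08,-0.003],[0,0.095,-0.01],[0,0.109,-0.019],[0,0.122,-0.029],[0,0.133,-0.041],[0,0.142,-0.054],[0,0.15,-0.069],[0,0.156,-0.084],[0,0.156,-0.084],[0,0.156,-0.084]], "roll": [0,0,0,0,0,0,0,0,0,0,0,0,0,0]}}

```text
time: 27.25
tool_pos: [439.5, 283.8, 73.2]
tcp_rot: [-179.3, 0.4, 172.4]
ft_force: [-4.0, -17.8, 6.8]
finger_gap: 20.5
```

Run:
```python
from h import *
s=r.sense(); print(s['tool_pos'],s['tcp_rot'],s['ft_force'],s['finger_gap'])
a=snapshot('side');b=snapshot('top')
f=lambda im,c,w,h,k:cv2.resize(im[c[1]-h:c[1]+h,c[0]-w:c[0]+w],None,fx=k,fy=k,interpolation=2)
save(np.hstack([f(a,(245,135),32,32,6),f(b,(185,175),32,32,6)]),'c4.png')
```

```text
[439.4574348  283.81508965  73.22232946] [-179.32694145    0.35375171  172.4013719 ] [ -3.96697018 -17.82002765   6.80816937] 20.52217027087024
```

View pics/c4.png

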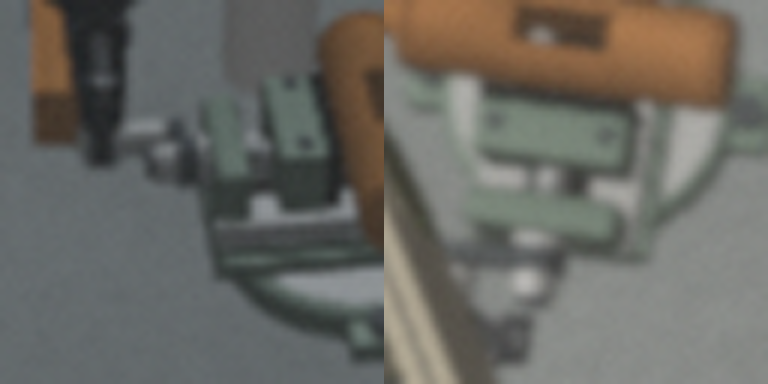

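```bash
python3 circ.py 251.3 431.3 18 2
```

```text
[[0, 0.005, -0.021], [0, 0.007, -0.043], [0, 0.004, -0.065], [0, -0.002, -0.085], [0, -0.012, -0.105], [0, -0.024, -0.123], [0, -0.04, -0.138], [0, -0.058, -0.15], [0, -0.078, -0.158], [0, -0.099, -0.164], [0, -0.121, -0.165], [0, -0.143, -0.163], [0, -0.164, -0.157], [0, -0.183, -0.147], [0, -0.201, -0.134], [0, -0.216, -0.118], [0, -0.228, -0.1], [0, -0.237, -0.08], [0, -0.237, -0.08], [0, -0.237, -0.08]]
```

>>> {"api": "arm_command", "payload": {"jaw": [-0.7,-0.7,-0.7,-0.7,-0.7,-0.7,-0.7,-0.7,-0.7,-0.7,-0.7,-0.7,-0.7,-0.7,-0.7,-0.7,-0.7,-0.7,-0.7,-0.7], "delta_pos": [[0,0.005,-0.021],[0,0.007,-0.043],[0,0.004,-0.065],[0,-0.002,-0.085],[0,-0.012,-0.105],[0,-0.024,-0.123],[0,-0.04,-0.138],[0,-0.058,-0.15],[0,-0.078,-0.158],[0,-0.099,-0.164],[0,-0.121,-0.165],[0,-0.143,-0.163],[0,-0.164,-0.157],[0,-0.183,-0.147],[0,-0.201,-0.134],[0,-0.216,-0.118],[0,-0.228,-0.1],[0,-0.237,-0.08],[0,-0.237,-0.08],[0,-0.237,-0.08]], "roll": [0,0,0,0,0,0,0,0,0,0,0,0,0,0,0,0,0,0,0,0]}}

```text
time: 29.02
tool_pos: [427.7, 189.2, 105.7]
tcp_rot: [-179.3, 0.5, 172.4]
ft_force: [9.3, -4.8, -2.4]
finger_gap: 20.9
```

```bash
cat > st.py <<'E'
from h import *
s=r.sense(); print(s['tool_pos'],s['tcp_rot'],s['ft_force'],s['finger_gap'],s['joint_pos'].round(1))
p=s['tool_pos']; ax=frame(np.radians(-7.5))
C0=np.array([432.27,225.05,40.65]); q=(p-C0)@ax; yy=q[1]-11.8; zz=p[2]-89.2
print('off',yy,zz,'r',np.hypot(yy,zz),'a',np.degrees(np.arctan2(-yy,zz))%360,'dx',q[0])
E
python3 st.py; python3 circ.py 71.3 251.3 18 2
```

```text
[427.71636459 189.15637907 105.66325009] [-179.27533668    0.47541982  172.36323688] [ 9.34929483 -4.84069129 -2.36378845] 20.946880915461165 [ 18.2  -6.5 114.7  -0.9  71.7 -63.9]
off -47.98091471944315 16.46325008854484 r 50.726785634341624 a 71.06183896414234 dx 0.17037924175660368
[[0, -0.005, 0.021], [0, -0.007, 0.043], [0, -0.004, 0.065], [0, 0.002, 0.085], [0, 0.012, 0.105], [0, 0.024, 0.123], [0, 0.04, 0.138], [0, 0.058, 0.15], [0, 0.078, 0.158], [0, 0.099, 0.164], [0, 0.121, 0.165], [0, 0.143, 0.163], [0, 0.164, 0.157], [0, 0.183, 0.147], [0, 0.201, 0.134], [0, 0.216, 0.118], [0, 0.228, 0.1], [0, 0.237, 0.08], [0, 0.237, 0.08], [0, 0.237, 0.08]]
```

>>> {"api": "arm_command", "payload": {"jaw": [-0.7,-0.7,-0.7,-0.7,-0.7,-0.7,-0.7,-0.7,-0.7,-0.7,-0.7,-0.7,-0.7,-0.7,-0.7,-0.7,-0.7,-0.7,-0.7,-0.7], "delta_pos": [[0,-0.005,0.021],[0,-0.007,0.043],[0,-0.004,0.065],[0,0.002,0.085],[0,0.012,0.105],[0,0.024,0.123],[0,0.04,0.138],[0,0.058,0.15],[0,0.078,0.158],[0,0.099,0.164],[0,0.121,0.165],[0,0.143,0.163],[0,0.164,0.157],[0,0.183,0.147],[0,0.201,0.134],[0,0.216,0.118],[0,0.228,0.1],[0,0.237,0.08],[0,0.237,0.08],[0,0.237,0.08]], "roll": [0,0,0,0,0,0,0,0,0,0,0,0,0,0,0,0,0,0,0,0]}}

```text
time: 30.68
tool_pos: [439.8, 281.4, 71.1]
tcp_rot: [-179.1, 0.4, 172.3]
ft_force: [0.2, 0.7, -0.6]
finger_gap: 12.8
```

```bash
python3 st.py
```

```text
[439.84114141 281.43580434  71.14863815] [-179.10971563    0.36253106  172.31508876] [ 0.19256759  0.74618826 -0.55854126] 12.800567487634213 [ 27.6   5.1 107.2  -1.   67.9 -54.3]
off 45.09164822433988 -18.051361848630506 r 48.570653734305516 a 248.18248729749928 dx 0.14654491385706425
```

Run:
```python
from h import *
a=snapshot('side');b=snapshot('top')
f=lambda im,c,w,h,k:cv2.resize(im[c[1]-h:c[1]+h,c[0]-w:c[0]+w],None,fx=k,fy=k,interpolation=2)
save(np.hstack([f(a,(245,135),32,32,6),f(b,(185,180),32,32,6)]),'c5.png')
```

```text
(no output)
```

View pics/c5.png

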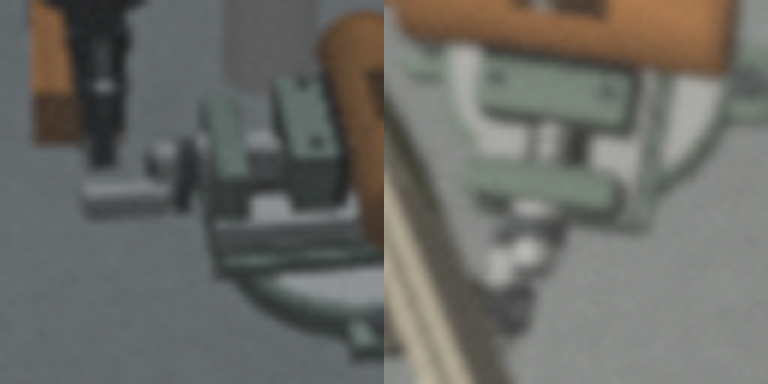

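Run:
```python
from h import *
R=frame(np.radians(-7.5)); C=np.array([433.8,236.75,82.])
for a in range(170,260,8):
    k=np.radians(a); h=C+R@np.array([0,-50*np.sin(k),50*np.cos(k)])
    P=[h+R@np.array([d,0,0]) for d in(-10,17,40)]
    print(a,h.round(),*[proj('side',p).round(1).tolist() for p in P], proj('top',P[0]).round(1))
```

```text
170 [433. 228.  33.] [[227.9, 142.9]] [[235.1, 142.4]] [[241.3, 141.9]] [[180.4 206.3]]
178 [434. 235.  32.] [[227.7, 141.9]] [[234.9, 141.3]] [[241.1, 140.9]] [[178.4 206. ]]
186 [434. 242.  32.] [[227.5, 140.6]] [[234.7, 140.1]] [[240.9, 139.7]] [[176.3 205.7]]
194 [435. 249.  33.] [[227.3, 139.2]] [[234.6, 138.7]] [[240.7, 138.3]] [[174.2 205.4]]
202 [436. 255.  36.] [[227.2, 137.6]] [[234.4, 137.1]] [[240.5, 136.7]] [[172.1 205. ]]
210 [437. 262.  39.] [[227.0, 135.9]] [[234.2, 135.4]] [[240.3, 135.0]] [[170.1 204.6]]
218 [438. 267.  43.] [[226.8, 134.2]] [[234.0, 133.7]] [[240.1, 133.2]] [[168.2 204.2]]
226 [438. 272.  47.] [[226.7, 132.3]] [[233.9, 131.8]] [[240.0, 131.4]] [[166.4 203.9]]
234 [439. 277.  53.] [[226.5, 130.5]] [[233.7, 129.9]] [[239.8, 129.5]] [[164.7 203.5]]
242 [440. 281.  59.] [[226.4, 128.6]] [[233.6, 128.1]] [[239.7, 127.7]] [[163.3 203.1]]
250 [440. 283.  65.] [[226.3, 126.8]] [[233.5, 126.3]] [[239.6, 125.8]] [[162.  202.8]]
258 [440. 285.  72.] [[226.2, 125.0]] [[233.4, 124.5]] [[239.5, 124.1]] [[161.  202.4]]
```

>>> {"api": "arm_command", "payload": {"jaw": [-0.7,-0.3,0.2,0.5,0.6,0.6,0.6,0.6,0.6,0.6,0.6,0.6,0.6], "delta_pos": [[0,0,-0.05],[0,-0.02,-0.09],[0,-0.05,-0.09],[0,-0.05,-0.09],[0,-0.05,-0.09],[0,-0.05,-0.09],[0,-0.05,-0.05],[0,-0.05,0],[0,-0.05,0.05],[0,-0.05,0.073],[0,-0.05,0.073],[0,-0.05,0.073],[0,-0.05,0.073]], "roll": [0,0,0,0,0,0,0,0,0,0,0,0,0]}}

```text
time: 31.87
tool_pos: [437.7, 262.6, 43.0]
tcp_rot: [-179.2, 0.4, 172.4]
ft_force: [0.2, 0.3, 0.0]
finger_gap: 68.2
```

```bash
python3 st.py;  python3 - <<'E'
from h import *
a=snapshot('side');b=snapshot('top')
f=lambda im,c,w,h,k:cv2.resize(im[c[1]-h:c[1]+h,c[0]-w:c[0]+w],None,fx=k,fy=k,interpolation=2)
save(np.hstack([f(a,(245,135),32,32,6),f(b,(185,180),32,32,6)]),'c6.png')
E
```

```text
[437.70183534 262.55694293  43.02759173] [-179.23659831    0.41539204  172.35907788] [0.17402065 0.26216195 0.04050964] 68.160665149408 [ 25.8   5.6 110.   -1.   64.5 -56.1]
off 26.095062619936872 -46.17240826797292 r 53.03624777831479 a 209.47364545647974 dx 0.4897267885492713
```

View pics/c6.png

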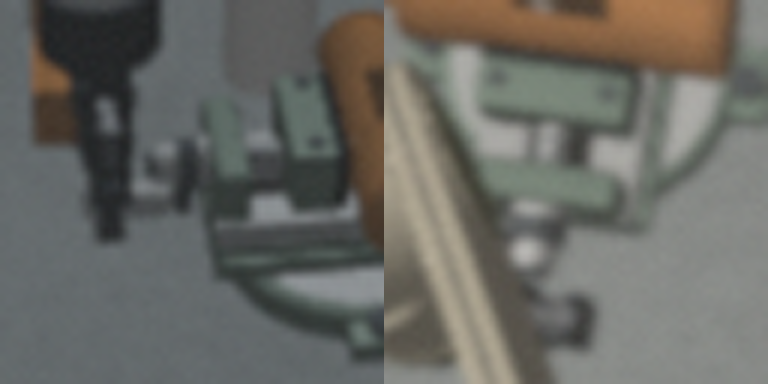

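>>> {"api": "arm_command", "payload": {"jaw": [-0.8,-0.8,-0.8,-0.8,-0.8,-0.8,-0.8,-0.8,-0.8], "delta_pos": [[0,0,0.002],[0,0,0.002],[0,0,0.002],[0,0,0.002],[0,0,0.002],[0,0,0.002],[0,0,0.002],[0,0,0.002],[0,0,0.002]], "roll": [0,0,0,0,0,0,0,0,0], "force": 60}}

```text
time: 32.72
tool_pos: [438.4, 262.2, 43.1]
tcp_rot: [-179.2, 0.5, 172.4]
ft_force: [-0.9, -5.5, 5.1]
finger_gap: 19.9
```

```bash
python3 st.py; for a in 205 209 212;do python3 circ.py $a $((a+100)) 12 2;done
```

```text
[438.37777139 262.21424739  43.10113203] [-179.23172652    0.49620609  172.35154319] [-0.9194535  -5.47443741  5.0929638 ] 19.937752004825754 [ 25.8   5.6 109.9  -1.   64.4 -56.2]
off 25.843526244870038 -46.09886796806817 r 52.84877933033712 a 209.27546372146364 dx 1.2046108556538444
[[0, 0.016, -0.009], [0, 0.03, -0.02], [0, 0.043, -0.033], [0, 0.054, -0.048], [0, 0.062, -0.064], [0, 0.068, -0.081], [0, 0.071, -0.099], [0, 0.072, -0.117], [0, 0.07, -0.135], [0, 0.066, -0.153], [0, 0.059, -0.169], [0, 0.05, -0.185], [0, 0.05, -0.185], [0, 0.05, -0.185]]
[[0, 0.015, -0.01], [0, 0.029, -0.022], [0, 0.041, -0.036], [0, 0.05, -0.051], [0, 0.057, -0.068], [0, 0.062, -0.085], [0, 0.064, -0.104], [0, 0.064, -0.122], [0, 0.061, -0.14], [0, 0.055, -0.157], [0, 0.047, -0.173], [0, 0.037, -0.188], [0, 0.037, -0.188], [0, 0.037, -0.188]]
[[0, 0.015, -0.011], [0, 0.028, -0.023], [0, 0.039, -0.038], [0, 0.047, -0.054], [0, 0.054, -0.071], [0, 0.058, -0.089], [0, 0.059, -0.107], [0, 0.057, -0.125], [0, 0.053, -0.143], [0, 0.047, -0.159], [0, 0.038, -0.175], [0, 0.027, -0.19], [0, 0.027, -0.19], [0, 0.027, -0.19]]
```

>>> {"api": "arm_command", "payload": {"jaw": [-0.8,-0.8,-0.8,-0.8,-0.8,-0.8,-0.8,-0.8,-0.8,-0.8,-0.8,-0.8,-0.8,-0.8], "delta_pos": [[0,0.015,-0.011],[0,0.028,-0.023],[0,0.039,-0.037],[0,0.048,-0.053],[0,0.055,-0.07],[0,0.059,-0.088],[0,0.06,-0.106],[0,0.059,-0.124],[0,0.055,-0.142],[0,0.049,-0.158],[0,0.04,-0.174],[0,0.03,-0.189],[0,0.03,-0.189],[0,0.03,-0.189]], "roll": [0,0,0,0,0,0,0,0,0,0,0,0,0,0]}}

```text
time: 33.88
tool_pos: [439.7, 275.3, 119.2]
tcp_rot: [-179.3, 0.6, 172.3]
ft_force: [-0.2, 0.7, 0.2]
finger_gap: 8.7
```

```bash
python3 st.py; python3 circ.py 311 471 18 2
```

```text
[439.73825954 275.2949567  119.19373961] [-179.28288186    0.55768458  172.34226   ] [-0.24310283  0.70102973  0.19932018] 8.65979063779206 [ 27.    0.8 106.2  -0.9  73.  -55.1]
off 38.98990761320917 29.993739606510687 r 49.19184191783994 a 307.56997958393623 dx 0.8460846721937134
[[0, -0.014, -0.014], [0, -0.03, -0.025], [0, -0.047, -0.034], [0, -0.065, -0.04], [0, -0.084, -0.043], [0, -0.104, -0.043], [0, -0.123, -0.04], [0, -0.141, -0.034], [0, -0.159, -0.025], [0, -0.175, -0.014], [0, -0.188, -0.0], [0, -0.2, 0.015], [0, -0.209, 0.032], [0, -0.215, 0.051], [0, -0.219, 0.07], [0, -0.219, 0.089], [0, -0.217, 0.108], [0, -0.211, 0.127], [0, -0.211, 0.127], [0, -0.211, 0.127]]
```

```bash
python3 - <<'E'
from h import *
a=snapshot('side');b=snapshot('top')
f=lambda im,c,w,h,k:cv2.resize(im[c[1]-h:c[1]+h,c[0]-w:c[0]+w],None,fx=k,fy=k,interpolation=2)
save(np.hstack([f(a,(245,130),32,32,6),f(b,(185,170),32,32,6)]),'c7.png')
E
python3 prof.py 604 215 94 -7.5
```

```text
side edges -24.7 28.2 mouth 0.9 16.0 view tilt 14.9 mouth angles [-1.7 30.6] phi 0.5 [np.float64(-2.1), np.float64(3.0)]
top edges -23.2 27.6 mouth -3.1 16.2 view tilt 12.0 mouth angles [-10.9  30. ] phi 2.4 [np.float64(4.2), np.float64(0.7)]
```

View pics/c7.png

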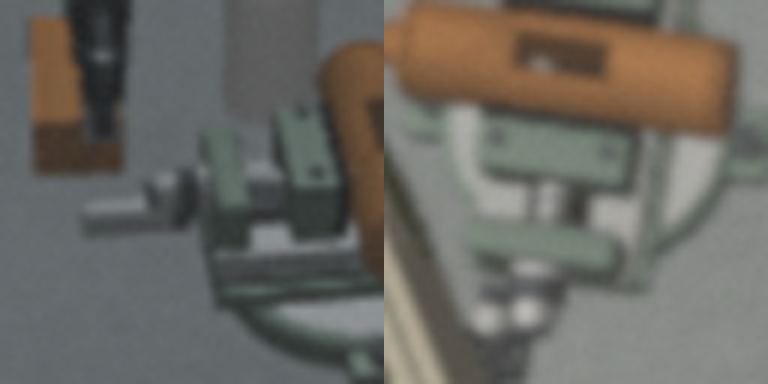

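>>> {"api": "arm_command", "payload": {"jaw": [0.2,0.5,0.5,0.5,0.5,0.5,0.5,0.5,0.5,0.5,0.5,-0.8,-0.8,-0.8,-0.8,-0.8,-0.8,-0.8,-0.8], "delta_pos": [[0,-0.02,0],[0,-0.024,0],[0,-0.024,0],[0,-0.024,0.03],[0,-0.024,0.08],[0,-0.024,0.13],[0,-0.024,0.17],[0,-0.024,0.193],[0,-0.024,0.198],[0,-0.024,0.2],[0,-0.024,0.2],[0,-0.024,0.2],[0,-0.024,0.2],[0,-0.024,0.2],[0,-0.024,0.2],[0,-0.024,0.2],[0,-0.024,0.2],[0,-0.024,0.2],[0,-0.024,0.2]], "roll": [0,0,0,0,0,0,0,0,0,0,0,0,0,0,0,0,0,0,0], "force": 80}}

```text
time: 35.97
tool_pos: [439.1, 264.5, 38.8]
tcp_rot: [-179.2, 0.5, 172.4]
ft_force: [0.5, -1.8, 2.7]
finger_gap: 19.5
```

```bash
python3 st.py
python3 - <<'E'
from h import *
a=snapshot('side');b=snapshot('top')
f=lambda im,c,w,h,k:cv2.resize(im[c[1]-h:c[1]+h,c[0]-w:c[0]+w],None,fx=k,fy=k,interpolation=2)
save(np.hstack([f(a,(240,130),24,24,8),f(b,(180,190),24,24,8)]),'c8.png')
E
```

```text
[439.0977428  264.50966385  38.84874231] [-179.23255725    0.53392097  172.35545652] [ 0.50706573 -1.79949182  2.66512527] 19.529269115434776 [ 26.    6.3 109.8  -1.   63.9 -55.9]
off 28.21328022037981 -50.35125769067601 r 57.71688082204837 a 209.2631834022828 dx 1.6188108469916136
```

View pics/c8.png

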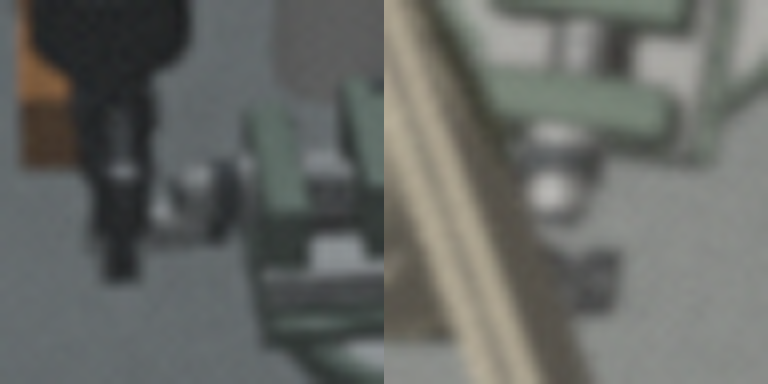

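```bash
python3 circ.py 214 304 14 1
```

```text
[[0, 0.011, -0.008], [0, 0.021, -0.018], [0, 0.03, -0.029], [0, 0.038, -0.041], [0, 0.044, -0.053], [0, 0.049, -0.066], [0, 0.053, -0.08], [0, 0.055, -0.094], [0, 0.055, -0.108], [0, 0.054, -0.122], [0, 0.051, -0.135], [0, 0.047, -0.149], [0, 0.041, -0.161], [0, 0.034, -0.174], [0, 0.034, -0.174]]
```

>>> {"api": "arm_command", "payload": {"jaw": [-0.8,-0.8,-0.8,-0.8,-0.8,-0.8,-0.8], "delta_pos": [[0,0.011,-0.008],[0,0.021,-0.018],[0,0.03,-0.029],[0,0.038,-0.041],[0,0.044,-0.053],[0,0.049,-0.066],[0,0.049,-0.066]], "roll": [0,0,0,0,0,0,0]}}

```text
time: 36.65
tool_pos: [435.1, 273.5, 53.7]
tcp_rot: [-178.0, -0.2, 172.3]
ft_force: [18.1, -32.0, -54.0]
finger_gap: 19.2
```

```bash
python3 st.py
python3 - <<'E'
from h import *
a=snapshot('side');b=snapshot('top')
f=lambda im,c,w,h,k:cv2.resize(im[c[1]-h:c[1]+h,c[0]-w:c[0]+w],None,fx=k,fy=k,interpolation=2)
save(np.hstack([f(a,(240,130),24,24,8),f(b,(180,190),24,24,8)]),'c9.png')
E
```

```text
[435.10880224 273.52803369  53.65727024] [-177.96756811   -0.19639935  172.30375978] [ 18.14274816 -32.04117004 -54.01481143] 19.17113788077917 [ 27.5   6.4 107.9  -1.7  67.1 -54.1]
off 36.633835437918464 -35.54272975840634 r 51.04237002306608 a 225.86608428514404 dx -3.513137251837363
```

View pics/c9.png

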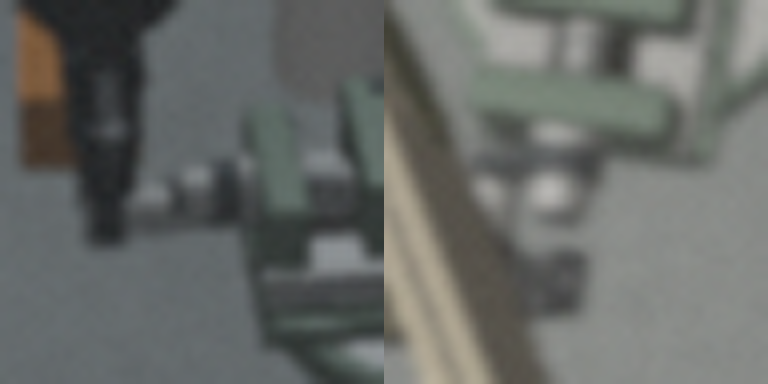

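>>> {"api": "arm_command", "payload": {"jaw": [-0.8,-0.3,0,0.1,0.1,0.1,0.1,0.1,0.1,0.1,0.1,0.1,0.1], "delta_pos": [[0,-0.003,0.005],[0,-0.003,0.005],[0,0,0],[0,0,0],[0,0,0],[0,0,-0.05],[0.02,0,-0.12],[0.05,0,-0.2],[0.1,0,-0.3],[0.15,0,-0.35],[0.15,0.1,-0.4],[0.15,0.2,-0.4],[0.15,0.2,-0.4]], "roll": [0,0,0,0,0,0,0,0,0,0,0,0,0]}}

```text
time: 37.83
tool_pos: [387.8, 372.3, 212.9]
tcp_rot: [-178.3, -0.1, 172.5]
ft_force: [0.3, 0.2, -0.2]
finger_gap: 47.1
```

```bash
python3 st.py; python3 prof.py 604 215 94 -7.5
python3 - <<'E'
from h import *
a=snapshot('side');b=snapshot('top')
f=lambda im,c,w,h,k:cv2.resize(im[c[1]-h:c[1]+h,c[0]-w:c[0]+w],None,fx=k,fy=k,interpolation=2)
save(np.hstack([f(a,(255,130),36,36,5.5),f(b,(185,170),36,36,5.5)]),'c10.png'); save(a,'side9.png',k=1.2)
E
```

```text
[387.7931695  372.32078624 212.89087289] [-1.78322241e+02 -7.09863436e-02  1.72479895e+02] [ 0.30330503  0.16110287 -0.21013519] 47.05889935933239 [ 39.1   0.2  96.6  -1.1  84.5 -43.3]
off 128.40547292544497 123.6908728873713 r 178.29020588032037 a 313.92860327736435 dx -63.31901999896094
side edges -24.8 28.1 mouth 0.9 16.1 view tilt 14.9 mouth angles [-1.6 30.9] phi 0.3 [np.float64(-2.2), np.float64(2.8)]
top edges -23.2 27.6 mouth -3.0 16.3 view tilt 12.0 mouth angles [-10.8  30.2] phi 2.3 [np.float64(4.1), np.float64(0.5)]
```

View pics/c10.png

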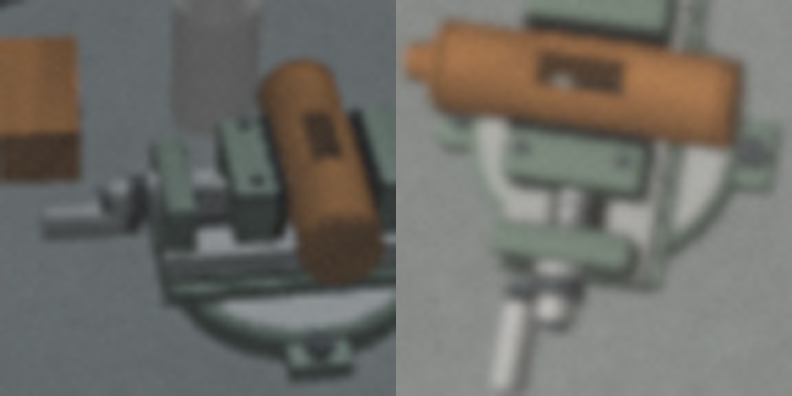

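View pics/side9.png

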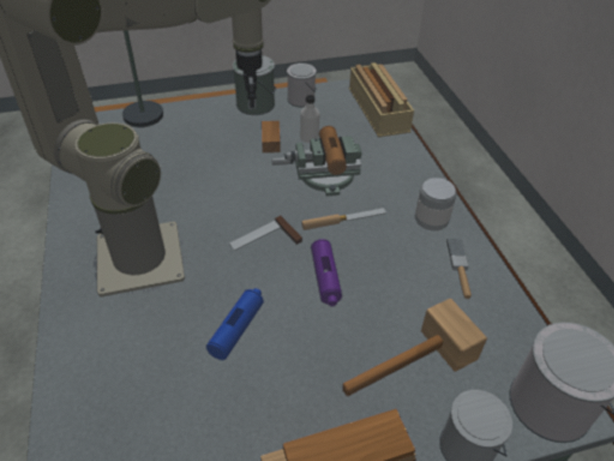

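```bash
sed -i '/^for t in/,$d' v.py; python3 v.py v3.png 605 215 -7.5 53 220; cp pics/tv3.png pics/tv53.png; python3 v.py v4.png 605 215 -7.5 61 220; python3 -c "
import cv2,numpy as np
a=cv2.imread('pics/tv3.png');b=cv2.imread('pics/tv4.png');w=a.shape[1]//2
cv2.imwrite('pics/cmp.png',np.hstack([a[:330,w:],b[:330,w:]]))"; python3 prof.py 605 215 94 -7.5
```

```text
grip [450.56385314 267.74861438  43.69777784]
grip [450.56385314 267.74861438  43.69777784]
side edges -25.7 27.2 mouth -0.1 15.1 view tilt 15.0 mouth angles [-1.7 30.8] phi 0.5 [np.float64(-2.0), np.float64(2.9)]
top edges -24.1 26.6 mouth -4.0 15.2 view tilt 12.0 mouth angles [-10.9  29.9] phi 2.5 [np.float64(4.2), np.float64(0.8)]
```

View pics/cmp.png

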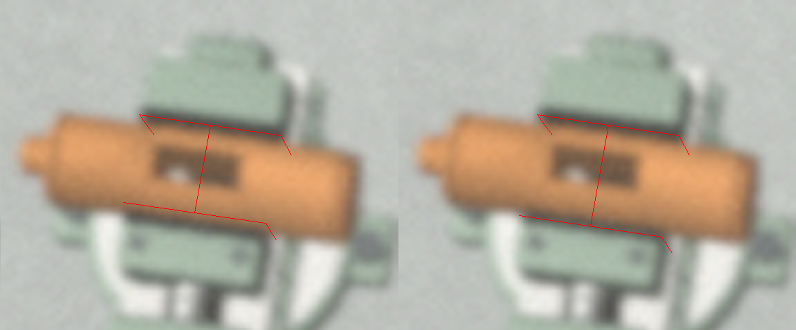

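Run:
```python
from h import *
for n,box in(('top',(170,157,200,169)),('side',(256,118,268,136))):
    a=cv2.resize(cv2.imread(f'pics/{n}0.png'),(512,384),interpolation=cv2.INTER_AREA)[:,:,::-1].astype(np.float32)
    b=np.mean([snapshot(n).astype(np.float32) for _ in range(4)],0).astype(np.float32)
    x0,y0,x1,y1=box; U=8
    T=cv2.resize(a[y0:y1,x0:x1],None,fx=U,fy=U,interpolation=2)
    m=10; S=cv2.resize(b[y0-m:y1+m,x0-m:x1+m],None,fx=U,fy=U,interpolation=2)
    q=cv2.matchTemplate(S,T,cv2.TM_CCOEFF_NORMED); _,v,_,l=cv2.minMaxLoc(q)
    J=np.array([[560,218,112.],[570,216.7,112]]); p=proj(n,J)
    print(n,v,'shift px',l[0]/U-m,l[1]/U-m,'px per 10mm along vise x',p[1]-p[0])
```

```text
top 0.5174126625061035 shift px 0.625 -2.75 px per 10mm along vise x [ 0.53165009 -3.04575634]
side 0.9739166498184204 shift px 2.5 -0.125 px per 10mm along vise x [ 2.75431951 -0.19184404]
```

```bash
python3 -c "
from h import *
print(r.sense()['time']); print(r.hand_in())"
```

```text
39.3333
the job is handed in; nothing more can be done
None
```

I rolled the brown leg on the bench until its mortise pointed up. I then laid it in the vise against the far jaw, let go, cranked the vise shut and backed the arm clear. The job was handed in at 39.3 s, and no verdict was reported.

**Mortise:** my last check put its tilt from vertical at about 0.5° from the side camera and 2.5° from the top camera. It was the same before and after clamping.

**Leg position:** the leg sits against the far jaw, and I estimate it is centred within about 2–4 mm.

**Tightness (inferred, not tested on the leg):**
- Two attempts to turn the crank further failed. In the second, about 54 N barely moved the handle.
- The handle stopped at 217–226°, which matches the 16.5 rad hard stop.
- The pictures show the near jaw moved about 9 mm, as the crank turn predicts.

**What went wrong or disagreed:**
- The handle slipped out of the fingers twice. At the time I thought it was a poor grip, but the crank was coming up against its stop.
- My camera overlay of the jaws fitted an opening of about 61 mm rather than 53 mm. I trusted the crank force and the handle angle over it.
- The cameras and the arm disagreed by about 3–5 mm on the vise's x position. I used the arm's contact with the far jaw instead.

The last side picture shows the other things where they were, by eye.

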